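Unload the drawer-front drilling jig

TASK

The drawer fronts are drilled: swing the jig's hold-down bar fully up and leave it up, then unload the stack from the top, one piece at a time. Put the metal template flat in its small cork-lined till, lay each drawer front, centred and square, on the upturned drawer box it fits (small on small, large on large; set down, not dropped), and lay the backing board flat in the long tray. Do not knock over or shove the tin.

Things in the scene. Friction and masses are not known exactly. Their poses are not given: they have to be found in the camera images.
- bar_grip (a point): Jig's hold-down bar, 24 wide, 22 thick, hinged at the stack's far side. Point: axis of the dark cross dowel (14 thick, 160 long, through the bar's near end), 50 mm to the +y side of the bar (the other side serves too), 95 mm up when down. x: to the hinge, 223 mm off, parallel to the dowel; y: dowel; z: up, tilts with the bar 0 to 1.9 rad (stop past upright). Stiff hinge, 3 N, stays where left
- template_center (a point): Drilling template, top of the stack, under the bar: aluminium plate 96 x 40 x 12 mm, two steel drill bushes 64 mm apart, under 1 mm proud. Point: its centre, half-way up; x along the 96 mm, y the 40 mm, z up. 0.12 kg. Stack from the bottom: backing board, large front, small front, template, all centred within a few mm, lengths parallel to the dowel, middle 105 mm from the dowel.
- front_small_center (a point): Small drawer front, second from the top: plain wooden board 150 x 48 x 16 mm with two small drilled holes. Point: its centre, half-way up; x along the 150 mm, y along the 48 mm, z up. About 0.08 kg.
- front_large_center (a point): Large drawer front, third from the top: plain wooden board 190 x 62 x 16 mm, same wood, two small holes. Point: its centre, half-way up; x along the 190 mm, y along the 62 mm, z up. About 0.13 kg.
- spoil_center (a point): Backing board, bottom of the stack: brown fibreboard 230 x 66 x 16 mm with drill marks. Point: its centre, half-way up; x along the 230 mm, y the 66 mm. 0.18 kg. Lies on the fixed jig base (plywood 250 x 262, 18 thick) between end stops; fence strips 10 high, 4 mm off its hinge side, leave 124 mm clear at mid-length. Hinge cheeks: 97 mm from its middle, 112 mm high.
- till_in (a point): Template till: small shallow wooden tray with a cork-lined floor, outside 146 x 106 x 22 mm, walls and floor 6 mm (inside 134 x 94 mm). Point: centre of its inner floor; x along its length, z up. Fixed.
- drawer_small_face (a point): Small drawer box of plywood, standing on its back so that its front face, 134 x 36 mm, looks up, 72 mm above the bench. Point: centre of that face; x along the 134 mm, y along the 36 mm, z up. Its front (150 x 48) overlaps it all round by 6 to 8 mm. Fixed.
- drawer_large_face (a point): Large drawer box of plywood, standing on its back so that its front face, 174 x 50 mm, looks up, 72 mm above the bench. Point: centre of that face; x along the 174 mm, y along the 50 mm, z up. Its front (190 x 62) overlaps it all round by 6 to 8 mm. Fixed.
- board_tray_in (a point): Board tray: long shallow plywood tray, outside 276 x 140 x 24 mm, walls and floor 6 mm (inside 264 x 128 mm). Point: centre of its inner floor; x along its length, z up. Fixed.
- tin_center (a point): Bystander: upright round tin of wood finish, 84 mm across, 100 mm tall, standing beyond the work. Point: its centre. Leave it; a brush and a cordless drill lie farther off.

How it is judged:
By the outcome, as a careful person would: the job done as asked, in the order asked, and still so for the second after the job is handed in, with the robot touching nothing.
It also fails if it takes over 120 s, if anything falls off the work surface, if the arm or the gripper's body presses on something with over 40 N, if the wrist force passes 120 N, or if a joint passes its speed limit or range.

ROBOT

A 7-joint arm with a two-finger parallel gripper is mounted at the origin on the work surface. World frame = base frame: x ahead of the robot, y to its left, z up, the work surface at z = 0. Lengths are in m, angles in rad, forces in N, time in s.
With the tool pointing down it reaches from about 0.425 to 0.925 m from the base axis. Payload 6.8 kg.
Tool frame: the origin (TCP) lies midway between the tips of the shut fingers; the grasp point (between the pads) lies tcp_to_grasp behind it (tcp_to_grasp is the distance from the TCP to the grasp point, in m); z points along the fingers, y is the direction in which the jaws open and shut (so a half turn about z gives the same grasp; the last joint's range is limited). The gripper opens to 88 mm and grips with 3 to 60 N. Pads are 20 mm wide; open, the fingers measure 115 mm over their backs; the gripper's body (75 mm by 178 mm) begins 61 mm behind the grasp point.
Start: joints at [1.088, 0.477, 0.022, 1.555, -0.011, 1.109, -0.083], TCP at [0.247, -0.628, 0.223] pointing down, gripper open.
Joint ranges: [-2.96, 2.96], [-0.34, 2.1], [-1.41, 1.46], [0.24, 2.44], [-1.37, 4.51], [0.17, 1.92], [-2.96, 2.96]. Speed limits (rad/s): [2.39, 2.39, 3.14, 3.14, 3.14, 3.14, 3.14].

INTERFACE

Orientations are given as a unit quaternion [x, y, z, w].
In Python, from rig import get_state, camera, get_calibration, close_job, regions_of, pinpoint, tcp_to_grasp gives the robot as it stands.
- The arm moves only by the tool send_rows, never from a script. Its argument "deltas" is a list of rows, each a list of 7 numbers: the shift along the tool's x, y, z in m, then the turn, a rotation vector about the tool's x, y, z in degrees, then the gripper's target within -1 to 1 (shut at 1, half-way at 0, fully open at -1). A call has 1 to 5 rows; each row is the pose to reach, as a shift and turn from the pose commanded when the call began, along the tool's axes at that moment; what a row does not reach only later rows make up. A row lasts 1/8 s, in which the tool goes at most 62.5 mm and 10.7 degrees, less where a joint would pass 70% of its speed; a pose out of reach is approached as far as the arm can. A call with a gripper value outside its range is refused whole. The fingers move at their own pace and stop on an object; "force" is the grip in N (left out, the last holds). Time passes only in rows, so rows that repeat a pose let the fingers close. It gives the time, the measured TCP pose, the force and the opening at its end, in the units of the state.
- get_state(): the state, without advancing time (a new reading comes with each control period).
- camera(name): name is "scene" or "top" or "wrist"; returns (picture, depth): 384x512x3 uint8, blue, green, red; 384x512 float32, m along the optical axis (not along the pixel's ray), 0 where there is no reading.
- get_calibration(name): a dict with "fov_y" (degrees; the focal length in pixels is half the picture's height over the tangent of half this angle, whatever the lens; pixels are square), "cx", "cy" (the principal point, pixels), "R" (3x3) and "t" (3): a world point X has camera coordinates R X + t. Camera axes: x right, y down, z forward; pixel columns grow to the right and rows downward; lengths in m; the calibration is good to about 2 mm. A picture is of the moment at which its call begins: read the wrist's pose just before it. get_calibration takes no time and is no camera call; for the wrist camera it gives the pose at the moment of the call.
- close_job(): hands the job in, once; it reports no verdict.
Trained networks look in the newest picture that a camera, given by its name, has taken for a name from the list of things; names that differ only in an ending like _2 or _b are one class to them, and where a whole thing is asked for, a point or a joint stands for the part that bears it (a point fixed in the world has none). Each returns a list of dicts, best first, with "conf" (0 to 1); they miss things now and then, are a little off and sometimes report something else, mostly with a low value. They report only what shows in the picture. A call takes as long as a camera call.
- regions_of(camera, query): "mask" (384x512 bool, what is visible of it).
- pinpoint(camera, query): "location" ([x, y, z] in m, in world coordinates, good to about 4 mm: a listed point, or the origin of a listed thing).
The state is a dict: "clock": time; "qpos": joint angles; "dq": joint speeds; "joint_efforts": joint torques, N m; "tool_pos": TCP position; "tool_rot": TCP orientation; "force": force on the tool from outside, world axes, zero at the start; "wrist_torque": the same for the moment, N m; "grip_width": finger opening in m.
Only numpy, scipy, OpenCV 4.12 (cv2) and the standard library are available. Lean on these libraries where they do the work, as an engineer would, in place of code of your own. Each camera call takes 0.05 s, during which the arm holds its last target.

## Working session

There is one attempt and no reset: what is moved stays moved. The work goes in short steps, Python scripts to look and compute and a tool call to move; the robot and the scene stay as the last step left them, time stands still between calls to the robot, and variables do not carry over. Pictures are saved under pics/ and viewed, and the job is handed in when it is done.

Besides the shell and the picture viewer there is one more tool, called after "Request:" by a JSON object that holds its "api" and its "payload", one argument or row to a line. send_rows: Moves the arm, as the interface text tells. Its arguments: {"type":"object","properties":{"deltas":{"type":"array"},"force":{"type":"number"}},"required":["deltas"]}

```bash
ls; mkdir -p pics; python3 - <<'E'
from rig import *
import cv2, numpy as np
s=get_state()
for k,v in s.items(): print(k,np.round(v,4))
print(tcp_to_grasp)
for n in ["scene","top","wrist"]:
    p,d=camera(n); cv2.imwrite(f"pics/{n}0.png",p); np.save(f"{n}_d.npy",d)
    c=get_calibration(n); print(n,c)
for n in ["bar_grip","template_center","front_small_center","front_large_center","spoil_center","till_in","drawer_small_face","drawer_large_face","board_tray_in","tin_center"]:
    print(n,[(np.round(r["location"],4),round(r["conf"],2)) for r in pinpoint("top",n)][:3])
    print("   scene",[(np.round(r["location"],4),round(r["conf"],2)) for r in pinpoint("scene",n)][:3])
print(get_state()['clock'])
E
```

```text
pics
clock 0.0
qpos [ 1.0879  0.4778  0.0223  1.5564 -0.0115  1.1093 -0.0831]
dq [ 0.0004  0.0004  0.0009  0.0011 -0.0001 -0.0003 -0.    ]
joint_efforts [ 1.00000e-03 -5.82857e+01  1.53470e+00 -2.72609e+01 -5.43000e-02
  1.70000e-02  2.00000e-04]
tool_pos [ 0.2469 -0.6276  0.2217]
tool_rot [ 9.825e-01  1.863e-01 -2.000e-04 -9.000e-04]
force [ 0.6155 -0.2455  0.0211]
wrist_torque [ 0.0531 -0.0209  0.0175]
grip_width 0.088
0.0187
scene {'fov_y': 45.29851379360516, 'cx': 254.97547502883708, 'cy': 200.29571906680422, 'R': array([[ 0.62369098,  0.7814925 , -0.01670437],
       [ 0.56889727, -0.46847179, -0.67593644],
       [-0.53606478,  0.41207239, -0.73677058]]), 't': array([-0.35490984, -0.28186322,  1.58103094])}
top {'fov_y': 46.82962081143781, 'cx': 248.1140821257856, 'cy': 186.1603548802744, 'R': array([[-0.02360181, -0.99962781,  0.01368204],
       [-0.99068291,  0.02155006, -0.1344729 ],
       [ 0.134128  , -0.01672837, -0.99082281]]), 't': array([-0.01181263,  0.57023566,  1.40348637])}
wrist {'fov_y': 64.81603266906386, 'cx': 256.38126941786237, 'cy': 193.3317588221019, 'R':
[... 837 characters left out ...]
,  0.049 ]), 0.39)]
till_in [(array([0.5198, 0.283 , 0.0025]), 0.6)]
   scene [(array([ 0.4879, -0.2774,  0.0739]), 0.69), (array([0.5204, 0.28  , 0.0064]), 0.6)]
drawer_small_face [(array([ 0.4958, -0.4318,  0.0727]), 0.86)]
   scene [(array([ 0.5006, -0.4322,  0.0679]), 0.61), (array([0.5348, 0.0063, 0.0465]), 0.45), (array([0.4819, 0.4356, 0.0151]), 0.23)]
drawer_large_face [(array([ 0.4878, -0.2755,  0.0703]), 0.86)]
   scene [(array([ 0.4898, -0.2752,  0.0774]), 0.65)]
board_tray_in [(array([0.4896, 0.4313, 0.0088]), 0.97)]
   scene [(array([0.4847, 0.4363, 0.008 ]), 0.64)]
tin_center [(array([ 0.721 , -0.2451,  0.0505]), 0.75)]
   scene [(array([ 0.7204, -0.2447,  0.0532]), 0.65)]
1.15
```

View pics/top0.png

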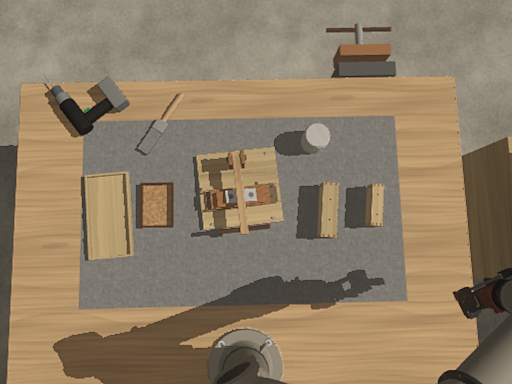

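View pics/scene0.png

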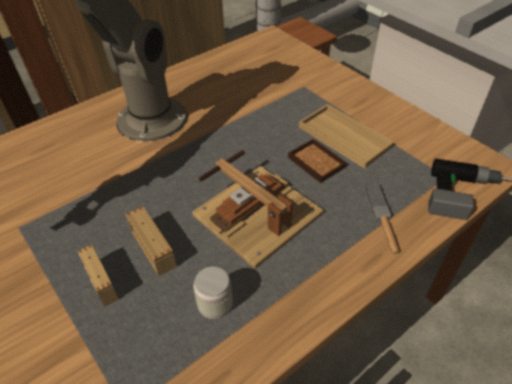

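View pics/wrist0.png

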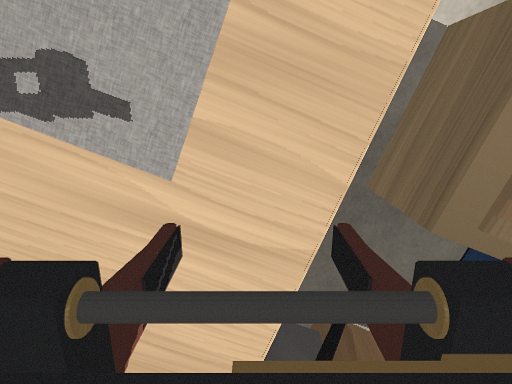

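```bash
cat > h.py <<'E'
from rig import *
import cv2, numpy as np
from scipy.spatial.transform import Rotation as Rot
def pts(name,p,d,c,m=None):
    f=192/np.tan(np.radians(c["fov_y"]/2))
    v,u=np.nonzero((d>0) if m is None else ((d>0)&m))
    z=d[v,u]; X=np.stack([(u-c["cx"])/f*z,(v-c["cy"])/f*z,z],1)
    return (X-c["t"])@c["R"], u, v
def rect(P):
    (cx,cy),(w,h),a=cv2.minAreaRect(P[:,:2].astype(np.float32)*1000)
    if w<h: w,h,a=h,w,a+90
    a=(a+90)%180-90
    return round(cx,1),round(cy,1),round(w,1),round(h,1),round(a,1)
def meas(name,q,p,d,c,zlo,zhi):
    for r in regions_of(name,q)[:2]:
        P,u,v=pts(name,p,d,c,r["mask"])
        k=(P[:,2]>zlo)&(P[:,2]<zhi)
        if k.sum()<20: print(q,round(r["conf"],2),"few",k.sum(), np.percentile(P[:,2],[5,50,95]) if len(P) else None);continue
        Q=P[k]; print(q,round(r["conf"],2),k.sum(),"rect",rect(Q),"z",np.round(np.percentile(Q[:,2],[5,50,95]),4))
E
python3 - <<'E'
from h import *
for n in ["top","scene"]:
    p,d=camera(n);c=get_calibration(n);print(n)
    cv2.imwrite(f"pics/{n}_z1.png",cv2.resize(p[130:270,60:420] if n=="top" else p[110:310,60:420],None,fx=2.2,fy=2.2,interpolation=cv2.INTER_CUBIC))
    meas(n,"drawer_small_face",p,d,c,.062,.085)
    meas(n,"drawer_large_face",p,d,c,.062,.085)
    meas(n,"till_in",p,d,c,.01,.04)
    meas(n,"board_tray_in",p,d,c,.0,.04)
    meas(n,"spoil_center",p,d,c,.015,.04)
    meas(n,"front_large_center",p,d,c,.04,.056)
    meas(n,"front_small_center",p,d,c,.056,.072)
    meas(n,"template_center",p,d,c,.07,.085)
    meas(n,"bar_grip",p,d,c,.07,.13)
    meas(n,"tin_center",p,d,c,.08,.12)
E
```

```text
top
drawer_small_face 0.86 503 rect (497.5, -431.7, 133.0, 38.0, -6.7) z [0.0661 0.0717 0.0769]
drawer_large_face 0.66 870 rect (486.0, -280.2, 173.8, 50.9, -5.8) z [0.0668 0.072  0.0768]
till_in 0.77 461 rect (517.7, 276.2, 145.7, 108.1, 0.0) z [0.0104 0.0191 0.0259]
board_tray_in 0.55 3716 rect (487.4, 433.8, 276.2, 148.5, 4.0) z [0.0017 0.007  0.0242]
spoil_center 0.79 239 rect (534.7, 0.6, 231.2, 65.4, -83.4) z [0.0285 0.0337 0.0384]
spoil_center 0.72 609 rect (487.8, 431.1, 276.1, 142.7, 4.0) z [0.0162 0.0224 0.0277]
front_large_center 0.71 293 rect (534.8, 2.4, 189.3, 62.0, -85.5) z [0.0441 0.0495 0.0539]
front_large_center 0.29 33 rect (695.4, -230.8, 74.5, 23.8, 56.6) z [0.0413 0.0465 0.0555]
front_small_center 0.55 216 rect (531.8, -0.4, 147.0, 44.7, -85.0) z [0.061  0.0655 0.0706]
template_center 0.81 266 rect (535.3, -0.3, 95.0, 40.2, -86.6) z [0.0728 0.0782 0.0824]
bar_grip 0.85 816 rect (527.3, -28.3, 251.9, 149.8, -11.5) z [0.0976 0.1048 0.1099]
tin_center 0.86 526 rect (719.1, -245.7, 79.3, 78.6, 1.2) z [0.0869 0.0996 0.1045]
scene
drawer_small_face 0.79 763 rect (501.
[... 254 characters left out ...]
ect (488.6, 442.0, 282.1, 171.2, 4.8) z [0.0027 0.0073 0.0241]
spoil_center 0.61 418 rect (540.1, -0.5, 234.6, 68.2, -84.9) z [0.0215 0.0322 0.0364]
front_large_center 0.86 465 rect (539.0, 3.8, 193.6, 64.1, -85.5) z [0.0417 0.0491 0.0529]
front_small_center 0.87 344 rect (536.0, 2.2, 154.4, 51.2, -83.7) z [0.0578 0.065  0.0686]
template_center 0.63 255 rect (539.6, 0.4, 99.7, 44.7, -82.1) z [0.0716 0.0775 0.081 ]
bar_grip 0.55 1079 rect (534.0, -27.5, 252.1, 154.2, -10.7) z [0.0885 0.1038 0.108 ]
bar_grip 0.23 few 3 [0.05590851 0.06463427 0.0685037 ]
tin_center 0.69 1042 rect (727.4, -247.3, 80.8, 78.8, -70.8) z [0.0849 0.0992 0.102 ]
tin_center 0.37 few 0 [0.02165679 0.0324316  0.036451  ]
```

View pics/top_z1.png

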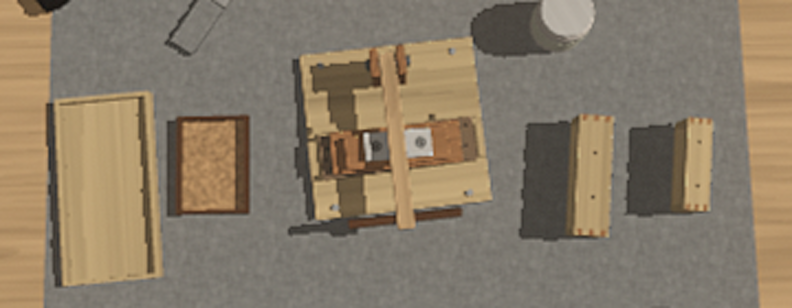

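```bash
cat >> h.py <<'E'
def plan(pos,jaw_deg,tilt=None):
    """target TCP pos, jaw axis azimuth (deg), tool down. print tool-frame delta"""
    s=get_state(); p=np.array(s["tool_pos"]); R=Rot.from_quat(s["tool_rot"])
    best=None
    for j in (jaw_deg,jaw_deg+180):
        a=np.radians(j); y=np.array([np.cos(a),np.sin(a),0]); z=np.array([0,0,-1.]); x=np.cross(y,z)
        T=Rot.from_matrix(np.stack([x,y,z],1))
        rv=(R.inv()*T).as_rotvec(degrees=True)
        if best is None or np.linalg.norm(rv)<np.linalg.norm(best): best=rv
    dt=R.inv().apply(np.array(pos)-p)
    n=max(np.linalg.norm(dt)/.0625,np.linalg.norm(best)/10.7)
    print("d(mm)",np.round(dt*1000,1),"rot",np.round(best,2),"rows>=",round(n,2))
def st():
    s=get_state(); R=Rot.from_quat(s["tool_rot"]); y=R.as_matrix()[:,1]
    print("t",round(s["clock"],2),"p",np.round(s["tool_pos"],4),"jaw",round(np.degrees(np.arctan2(y[1],y[0])),2),"F",np.round(s["force"],1),"w",round(s["grip_width"],4),"q",np.round(s["qpos"],2))
E
python3 - <<'E'
from h import *
s=get_state();R=Rot.from_quat(s["tool_rot"]);c=get_calibration("wrist")
C=-c["R"].T@c["t"];print("cam in tool",R.inv().apply(C-s["tool_pos"]),"axes",np.round(R.as_matrix().T@c["R"].T,3))
st(); plan([.47,.04,.30],5)
E
```

```text
cam in tool [ 7.53613236e-02  1.13737909e-04 -1.62439996e-01] axes [[-0.001 -0.962 -0.273]
 [ 1.    -0.001 -0.   ]
 [-0.    -0.273  0.962]]
t 2.25 p [ 0.2471 -0.6281  0.2226] jaw -68.53 F [-0.5  0.1 -0.2] w 0.088 q [ 1.09  0.48  0.02  1.56 -0.01  1.11 -0.08]
d(mm) [ 452.  -540.2  -77.3] rot [ -0.    -0.   -73.53] rows>= 11.34
```

```bash
cat >> h.py <<'E'
def path(pos,jaw_deg,v=.055,w=9.5,way=()):
    """print rows for calls of <=5 rows, straight line through waypoints way [(pos,jaw)]"""
    s=get_state(); p=np.array(s["tool_pos"]); R=Rot.from_quat(s["tool_rot"])
    seq=[]
    for (q,j) in list(way)+[(pos,jaw_deg)]:
        best=None
        for jj in (j,j+180):
            a=np.radians(jj); y=np.array([np.cos(a),np.sin(a),0]); z=np.array([0,0,-1.])
            T=Rot.from_matrix(np.stack([np.cross(y,z),y,z],1)); rv=(R.inv()*T).as_rotvec()
            if best is None or np.linalg.norm(rv)<np.linalg.norm(best): best=rv
        n=int(np.ceil(max(np.linalg.norm(np.array(q)-p)/v,np.degrees(np.linalg.norm(best))/w,1)))
        for k in range(1,n+1): seq.append((p+(np.array(q)-p)*k/n,R*Rot.from_rotvec(best*k/n)))
        p,R=seq[-1]
    p=np.array(s["tool_pos"]); R=Rot.from_quat(s["tool_rot"])
    for i in range(0,len(seq),5):
        print("call")
        for (q,T) in seq[i:i+5]:
            d=R.inv().apply(q-p); r=(R.inv()*T).as_rotvec(degrees=True)
            print("  ",[round(float(x),3) for x in d]+[round(float(x),1)+0.0 for x in r])
        p,R=seq[min(i+4,len(seq)-1)]
E
python3 -c "
from h import *
path([.47,.04,.30],5)"
```

```text
call
   [0.035, -0.042, -0.006, 0.0, 0.0, -5.7]
   [0.07, -0.083, -0.012, 0.0, 0.0, -11.3]
   [0.104, -0.125, -0.018, 0.0, 0.0, -17.0]
   [0.139, -0.166, -0.024, 0.0, 0.0, -22.6]
   [0.174, -0.208, -0.03, 0.0, 0.0, -28.3]
call
   [0.05, -0.02, -0.006, 0.0, 0.0, -5.7]
   [0.101, -0.04, -0.012, 0.0, 0.0, -11.3]
   [0.151, -0.06, -0.018, 0.0, 0.0, -17.0]
   [0.201, -0.08, -0.024, 0.0, 0.0, -22.6]
   [0.252, -0.101, -0.03, 0.0, 0.0, -28.3]
call
   [0.054, 0.006, -0.006, 0.0, 0.0, -5.7]
   [0.108, 0.012, -0.012, 0.0, 0.0, -11.3]
   [0.162, 0.018, -0.018, 0.0, 0.0, -17.0]
```

Request:
{"api": "send_rows", "payload": {
  "deltas": [
    [0.035,-0.042,-0.006,0,0,-5.7,-1],
    [0.07,-0.083,-0.012,0,0,-11.3,-1],
    [0.104,-0.125,-0.018,0,0,-17,-1],
    [0.139,-0.166,-0.024,0,0,-22.6,-1],
    [0.174,-0.208,-0.03,0,0,-28.3,-1]
  ]
}}

```text
clock: 2.88
tool_pos: [0.3334, -0.3693, 0.2531]
tool_rot: [0.906, 0.422, 0.0, 0.0]
force: [0.5, 0.6, 1.2]
grip_width: 0.088
```

Request:
{"api": "send_rows", "payload": {
  "deltas": [
    [0.05,-0.02,-0.006,0,0,-5.7,-1],
    [0.101,-0.04,-0.012,0,0,-11.3,-1],
    [0.151,-0.06,-0.018,0,0,-17,-1],
    [0.201,-0.08,-0.024,0,0,-22.6,-1],
    [0.252,-0.101,-0.03,0,0,-28.3,-1]
  ]
}}

```text
clock: 3.5
tool_pos: [0.4189, -0.1117, 0.2832]
tool_rot: [0.776, 0.631, 0.0, 0.001]
force: [0.9, 0.7, 0.5]
grip_width: 0.088
```

Request:
{"api": "send_rows", "payload": {
  "deltas": [
    [0.054,0.006,-0.006,0,0,-5.7,-1],
    [0.108,0.012,-0.012,0,0,-11.3,-1],
    [0.162,0.018,-0.018,0,0,-17,-1],
    [0.162,0.018,-0.018,0,0,-17,-1]
  ]
}}

```text
clock: 4.0
tool_pos: [0.4704, 0.046, 0.3015]
tool_rot: [0.672, 0.74, 0.001, 0.0]
force: [0.4, 0.2, -0.5]
grip_width: 0.088
```

```bash
python3 - <<'E'
from h import *
st()
c=get_calibration("wrist");p,d=camera("wrist");cv2.imwrite("pics/w1.png",p)
print([(np.round(r["location"],4),round(r["conf"],2)) for r in pinpoint("wrist","bar_grip")])
for r in regions_of("wrist","bar_grip")[:1]:
    P,u,v=pts("wrist",p,d,c,r["mask"])
    print(r["conf"],len(P))
    k=P[:,0]<.45
    hsv=cv2.cvtColor(p,cv2.COLOR_BGR2HSV)[v,u]
    print(np.percentile(hsv[k],[10,50,90],axis=0))
    k2=k&(np.abs(P[:,1]+.01)>.025)&(P[:,2]>.085)
    Q=P[k2]; print(rect(Q),np.percentile(Q[:,2],[5,50,95,99]))
    np.save("bar.npy",P)
    kb=(P[:,0]>.45)&(P[:,2]>.09);print("bar",rect(P[kb]),np.percentile(P[kb][:,2],[5,50,95]))
E
```

```text
t 4.0 p [0.4704 0.046  0.3015] jaw 5.54 F [ 0.4  0.2 -0.5] w 0.088 q [ 0.37  0.11 -0.64  1.89  0.07  1.16 -0.2 ]
[(array([0.4281, 0.0456, 0.0953]), 0.75)]
0.84 5322
[[ 10.   84.   87. ]
 [ 12.  128.  118.5]
 [ 17.  139.  231. ]]
(431.0, -5.1, 159.5, 14.0, -84.9) [0.09647838 0.10118571 0.10309134 0.1037977 ]
bar (557.9, 6.1, 218.0, 24.8, 4.9) [0.09596581 0.10618307 0.10750499]
```

View pics/w1.png

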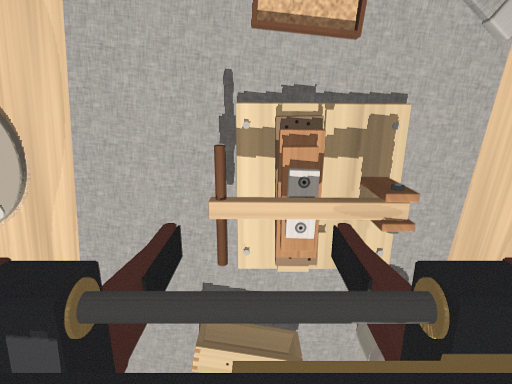

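```bash
python3 -c "
from h import *
path([.4266,.0447,.076],5.0,way=[([.43,.0447,.14],5)])"
```

```text
call
   [0.002, -0.01, 0.04, 0.0, 0.0, 0.0]
   [0.004, -0.019, 0.08, 0.0, 0.0, 0.0]
   [0.006, -0.029, 0.12, 0.0, 0.0, 0.0]
   [0.008, -0.039, 0.16, 0.0, 0.0, 0.0]
   [0.008, -0.04, 0.192, 0.0, 0.0, 0.0]
call
   [0.0, -0.002, 0.032, 0.0, 0.0, 0.0]
```

Request:
{"api": "send_rows", "payload": {
  "deltas": [
    [0.002,-0.01,0.04,0,0,0,-1],
    [0.004,-0.019,0.08,0,0,0,-1],
    [0.006,-0.029,0.12,0,0,0,-1],
    [0.008,-0.039,0.16,0,0,0,-1],
    [0.008,-0.04,0.192,0,0,0,-0.5]
  ],
  "force": 15
}}

```text
clock: 4.78
tool_pos: [0.4277, 0.0437, 0.1072]
tool_rot: [0.676, 0.737, -0.001, -0.0]
force: [1.1, -0.0, -0.2]
grip_width: 0.0809
```

Request:
{"api": "send_rows", "payload": {
  "deltas": [
    [0.0,-0.002,0.032,0,0,0,0],
    [0.0,-0.002,0.032,0,0,0,0.0]
  ]
}}

```text
clock: 5.03
tool_pos: [0.425, 0.0439, 0.0751]
tool_rot: [0.676, 0.737, -0.002, -0.001]
force: [-0.3, 0.1, 0.6]
grip_width: 0.0611
```

```bash
python3 -c "
from h import *
st();plan([.4266,.0447,.076],5.0)"
```

```text
t 5.03 p [0.425  0.0439 0.0751] jaw 4.94 F [-0.3  0.1  0.6] w 0.0611 q [ 0.25  0.36 -0.58  2.22  0.32  0.65 -0.47]
d(mm) [ 0.6  1.6 -0.9] rot [-0.29  0.04 -0.06] rows>= 0.03
```

Request:
{"api": "send_rows", "payload": {
  "deltas": [
    [0,0.0015,0,0,0,0,1],
    [0,0.0015,0,0,0,0,1],
    [0,0.0015,0,0,0,0,1],
    [0,0.0015,0,0,0,0,1],
    [0,0.0015,0,0,0,0,1]
  ]
}}

```text
clock: 5.65
tool_pos: [0.4257, 0.0454, 0.0764]
tool_rot: [0.675, 0.738, -0.003, -0.001]
force: [-6.5, -0.5, 10.0]
grip_width: 0.0136
```

```bash
python3 -c "
from h import *
st()
for i in range(1,13):
  t=1.9*i/12; print(i,round(.223*(1-np.cos(t)),3),round(-.223*np.sin(t),3))"
```

```text
t 5.65 p [0.4257 0.0454 0.0764] jaw 5.07 F [-6.5 -0.5 10. ] w 0.0136 q [ 0.25  0.36 -0.58  2.21  0.32  0.65 -0.47]
1 0.003 -0.035
2 0.011 -0.069
3 0.025 -0.102
4 0.043 -0.132
5 0.066 -0.159
6 0.093 -0.181
7 0.124 -0.2
8 0.156 -0.213
9 0.191 -0.221
10 0.226 -0.223
11 0.261 -0.22
12 0.295 -0.211
```

Request:
{"api": "send_rows", "payload": {
  "deltas": [
    [0,0.003,-0.02,0,0,0,1],
    [0,0.006,-0.045,0,0,0,1],
    [0,0.011,-0.069,0,0,0,1],
    [0,0.025,-0.102,0,0,0,1]
  ]
}}

```text
clock: 6.15
tool_pos: [0.448, 0.0474, 0.1773]
tool_rot: [0.675, 0.738, -0.005, -0.003]
force: [-5.0, -1.3, -2.8]
grip_width: 0.0135
```

```bash
python3 -c "
from h import *
st();plan([.4266,.0447,.076],5.0)"
```

```text
t 6.15 p [0.448  0.0474 0.1773] jaw 5.12 F [-5.  -1.3 -2.8] w 0.0135 q [ 0.33  0.23 -0.65  2.08  0.17  0.9  -0.32]
d(mm) [ -0.7 -20.4 101.5] rot [-0.66  0.07  0.12] rows>= 1.66
```

Request:
{"api": "send_rows", "payload": {
  "deltas": [
    [0,0.018,-0.03,0,0,0,1],
    [0,0.041,-0.057,0,0,0,1],
    [0,0.068,-0.079,0,0,0,1],
    [0,0.099,-0.098,0,0,0,1],
    [0,0.131,-0.111,0,0,0,1]
  ]
}}

```text
clock: 6.78
tool_pos: [0.5836, 0.0597, 0.2914]
tool_rot: [0.675, 0.738, -0.001, -0.0]
force: [-3.4, -0.1, 1.4]
grip_width: 0.0136
```

Request:
{"api": "send_rows", "payload": {
  "deltas": [
    [0,0.035,-0.008,0,0,0,1],
    [0,0.07,-0.01,0,0,0,1],
    [0,0.105,-0.007,0,0,0,1],
    [0,0.125,-0.003,0,0,0,1],
    [0,0.139,0.002,0,0,0,1]
  ]
}}

```text
clock: 7.4
tool_pos: [0.7211, 0.0718, 0.2878]
tool_rot: [0.675, 0.738, -0.002, -0.002]
force: [-27.8, -4.3, 23.6]
grip_width: 0.0158
```

```bash
python3 -c "
from h import *
st()
p,d=camera('scene');cv2.imwrite('pics/s2.png',p)
p,d=camera('wrist');cv2.imwrite('pics/w2.png',p)"
```

```text
t 7.4 p [0.7211 0.0718 0.2878] jaw 5.07 F [-27.8  -4.3  23.6] w 0.0158 q [ 0.16  0.58 -0.57  1.3   0.31  1.35 -0.31]
```

View pics/s2.png

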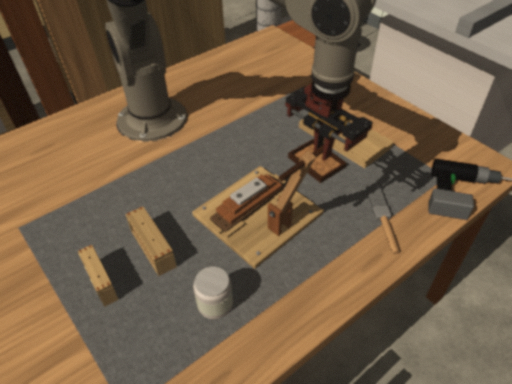

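View pics/w2.png

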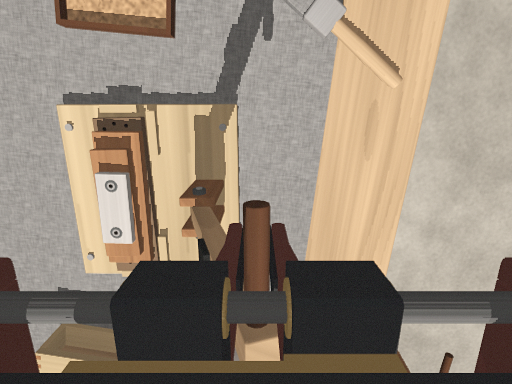

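Request:
{"api": "send_rows", "payload": {
  "deltas": [
    [0,0,0,0,0,0,-0.2],
    [0,0,0,0,0,0,-0.2],
    [0,0,0,0,0,0,-0.2],
    [0,0,-0.03,0,0,0,-0.2],
    [0,0,-0.07,0,0,0,-0.2]
  ]
}}

```text
clock: 8.12
tool_pos: [0.722, 0.0716, 0.3572]
tool_rot: [0.675, 0.738, -0.001, -0.001]
force: [1.0, 0.3, -0.2]
grip_width: 0.0525
```

```bash
python3 -c "
from h import *
st();path([.53,.05,.27],5.0,way=[([.6,.06,.34],5)])"
```

```text
t 8.12 p [0.722  0.0716 0.3572] jaw 5.07 F [ 1.   0.3 -0.2] w 0.0525 q [ 0.15  0.55 -0.57  1.2   0.29  1.47 -0.29]
call
   [-0.0, -0.041, 0.006, 0.0, 0.0, 0.0]
   [-0.001, -0.082, 0.012, -0.1, 0.0, 0.0]
   [-0.001, -0.122, 0.018, -0.1, 0.0, 0.1]
   [-0.003, -0.158, 0.053, -0.1, 0.0, 0.1]
   [-0.005, -0.193, 0.088, -0.1, 0.0, 0.1]
```

Request:
{"api": "send_rows", "payload": {
  "deltas": [
    [0,-0.041,0.006,0,0,0,-1],
    [0,-0.082,0.012,0,0,0,-1],
    [-0.001,-0.122,0.018,0,0,0,-1],
    [-0.003,-0.158,0.053,0,0,0,-1],
    [-0.005,-0.193,0.088,0,0,0,-1]
  ]
}}

```text
clock: 8.75
tool_pos: [0.5296, 0.0498, 0.2692]
tool_rot: [0.675, 0.738, 0.001, 0.001]
force: [0.8, -0.9, 0.7]
grip_width: 0.0876
```

```bash
cat >> h.py <<'E'
def look(tag,qs):
    """wrist cam measurement"""
    c=get_calibration("wrist");p,d=camera("wrist");cv2.imwrite(f"pics/{tag}.png",p)
    for q,lo,hi in qs: meas("wrist",q,p,d,c,lo,hi)
E
python3 - <<'E'
from h import *
st()
camera("wrist")
look("w3",[("template_center",.071,.085),("front_small_center",.056,.0715),("front_large_center",.042,.056),("spoil_center",.026,.042),("bar_grip",.2,.35)])
print([(np.round(r["location"],4),round(r["conf"],2)) for r in pinpoint("wrist","template_center")])
E
```

```text
t 8.75 p [0.5296 0.0498 0.2692] jaw 5.07 F [ 0.8 -0.9  0.7] w 0.0876 q [ 0.33  0.26 -0.64  1.81  0.17  1.13 -0.28]
template_center 0.97 2481 rect (537.3, 2.7, 96.1, 39.9, -86.4) z [0.0771 0.0784 0.0798]
front_small_center 0.71 1866 rect (534.4, 4.3, 149.7, 48.1, -84.2) z [0.065  0.0664 0.0677]
front_large_center 0.92 2091 rect (537.4, 5.2, 190.4, 61.1, -85.5) z [0.0491 0.0504 0.0517]
spoil_center 0.65 1262 rect (537.0, 0.5, 234.6, 64.7, -83.5) z [0.0329 0.0343 0.0357]
spoil_center 0.3 few 0 [0.10531624 0.16922692 0.21681951]
bar_grip 0.72 702 rect (684.6, 28.3, 34.4, 11.7, 25.5) z [0.2011 0.2107 0.2216]
[(array([ 0.5371, -0.0011,  0.0742]), 0.59)]
```

View pics/w3.png

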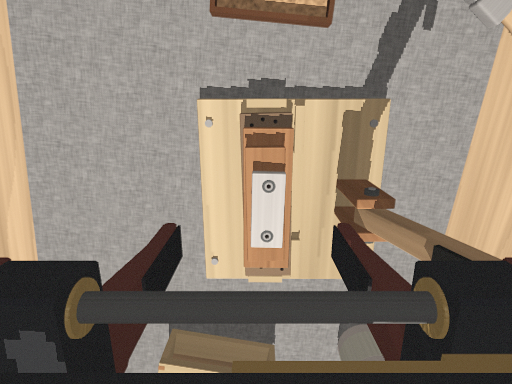

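```bash
python3 -c "
from h import *
path([.5373,.0027,.0685],3.6,way=[([.5373,.0027,.12],3.6)])"
```

```text
call
   [-0.016, 0.0, 0.05, 0.1, 0.0, 0.5]
   [-0.032, 0.0, 0.101, 0.1, 0.0, 1.0]
   [-0.048, 0.0, 0.151, 0.2, 0.0, 1.5]
   [-0.048, -0.0, 0.202, 0.2, 0.0, 1.5]
```

Request:
{"api": "send_rows", "payload": {
  "deltas": [
    [-0.016,0,0.05,0,0,0.5,-1],
    [-0.032,0,0.101,0,0,1,-1],
    [-0.048,0,0.151,0,0,1.5,-0.5],
    [-0.048,0,0.18,0,0,1.5,-0.3],
    [-0.048,0,0.201,0,0,1.5,-0.2]
  ]
}}

```text
clock: 9.78
tool_pos: [0.5359, 0.0021, 0.0675]
tool_rot: [0.685, 0.729, 0.0, -0.0]
force: [0.4, -0.6, -0.5]
grip_width: 0.0616
```

```bash
python3 -c "
from h import *
st();plan([.5373,.0027,.0685],3.6)
p,d=camera('wrist');cv2.imwrite('pics/w4.png',p)"
```

```text
t 9.78 p [0.5359 0.0021 0.0675] jaw 3.53 F [ 0.4 -0.6 -0.5] w 0.0616 q [ 0.3   0.51 -0.52  1.99  0.37  0.74 -0.39]
d(mm) [ 0.5  1.4 -1. ] rot [ 0.   -0.03 -0.07] rows>= 0.03
```

View pics/w4.png

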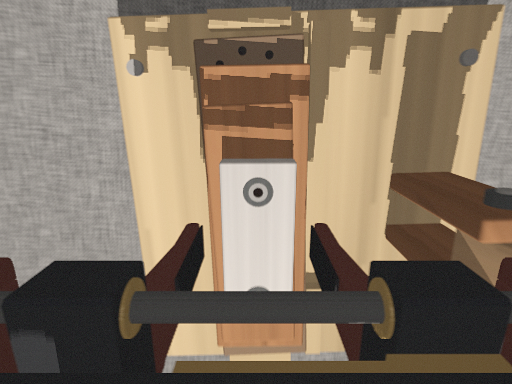

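Request:
{"api": "send_rows", "payload": {
  "deltas": [
    [0,0.001,-0.001,0,0,0,0.3],
    [0,0.001,-0.001,0,0,0,1],
    [0,0.001,-0.001,0,0,0,1],
    [0,0.001,-0.001,0,0,0,1],
    [0,0.001,-0.001,0,0,0,1]
  ],
  "force": 20
}}

```text
clock: 10.45
tool_pos: [0.5372, 0.0025, 0.0709]
tool_rot: [0.685, 0.729, 0.001, 0.001]
force: [0.6, 0.2, 6.8]
grip_width: 0.04
```

Request:
{"api": "send_rows", "payload": {
  "deltas": [
    [0,0,0,0,0,0,1],
    [0,0,-0.01,0,0,0,1],
    [0,0,-0.05,0,0,0,1],
    [0,0,-0.1,0,0,0,1]
  ]
}}

```text
clock: 10.95
tool_pos: [0.5342, 0.0019, 0.17]
tool_rot: [0.685, 0.729, -0.001, -0.001]
force: [0.8, 0.3, -0.9]
grip_width: 0.04
```

```bash
python3 -c "
from h import *
st();path([.5195,.277,.12],90)
p,d=camera('wrist');cv2.imwrite('pics/w5.png',p)"
```

```text
t 10.95 p [0.5342 0.0019 0.17  ] jaw 3.58 F [ 0.8  0.3 -0.9] w 0.04 q [ 0.36  0.37 -0.59  1.91  0.25  0.94 -0.29]
call
   [0.028, 0.0, 0.005, 0.0, 0.0, -8.6]
   [0.055, 0.001, 0.01, 0.0, 0.0, -17.3]
   [0.083, 0.001, 0.015, 0.0, -0.1, -25.9]
   [0.11, 0.001, 0.02, -0.1, -0.1, -34.6]
   [0.138, 0.001, 0.025, -0.1, -0.1, -43.2]
call
   [0.02, 0.019, 0.005, 0.0, 0.0, -8.6]
   [0.04, 0.038, 0.01, 0.0, 0.0, -17.3]
   [0.06, 0.057, 0.015, 0.0, -0.1, -25.9]
   [0.08, 0.076, 0.02, -0.1, -0.1, -34.6]
   [0.1, 0.095, 0.025, -0.1, -0.1, -43.2]
```

View pics/w5.png

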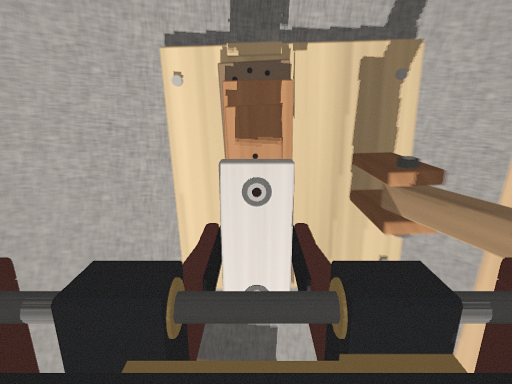

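Request:
{"api": "send_rows", "payload": {
  "deltas": [
    [0.028,0,0.005,0,0,-8.6,1],
    [0.055,0.001,0.01,0,0,-17.3,1],
    [0.083,0.001,0.015,0,0,-25.9,1],
    [0.11,0.001,0.02,0,0,-34.6,1],
    [0.138,0.001,0.025,0,0,-43.2,1]
  ]
}}

```text
clock: 11.62
tool_pos: [0.5277, 0.1403, 0.1445]
tool_rot: [0.366, 0.931, -0.0, -0.0]
force: [-0.7, 0.5, -1.2]
grip_width: 0.0403
```

Request:
{"api": "send_rows", "payload": {
  "deltas": [
    [0.02,0.019,0.005,0,0,-8.6,1],
    [0.04,0.038,0.01,0,0,-17.3,1],
    [0.06,0.057,0.015,0,0,-25.9,1],
    [0.08,0.076,0.02,0,0,-34.6,1],
    [0.1,0.095,0.025,0,0,-43.2,1]
  ]
}}

```text
clock: 12.25
tool_pos: [0.5201, 0.2778, 0.1194]
tool_rot: [-0.002, 1.0, -0.001, -0.0]
force: [-0.1, -1.1, -1.3]
grip_width: 0.0396
```

```bash
python3 - <<'E'
from h import *
st()
look("w6",[("till_in",.012,.035),("template_center",.1,.2)])
path([.5195,.277,.02],90)
E
```

```text
t 12.25 p [0.5201 0.2778 0.1194] jaw 90.24 F [-0.1 -1.1 -1.3] w 0.0396 q [ 0.06  0.62 -0.9   1.81  0.58  1.    0.5 ]
till_in 0.73 2754 rect (502.5, 279.2, 110.6, 106.0, -0.1) z [0.0155 0.0222 0.0234]
till_in 0.31 few 3 [0.12554921 0.12682142 0.12794451]
call
   [-0.0, -0.001, 0.05, 0.0, 0.0, 0.0]
   [-0.0, -0.002, 0.099, 0.0, -0.1, 0.0]
```

View pics/w6.png

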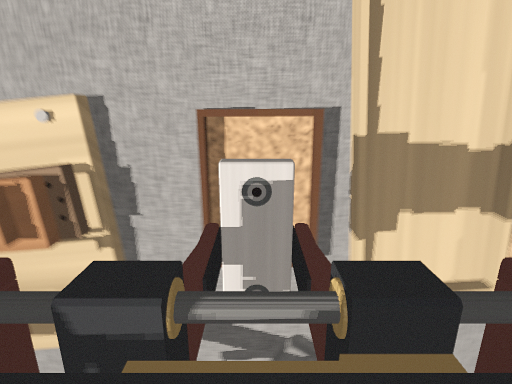

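Request:
{"api": "send_rows", "payload": {
  "deltas": [
    [0,0.001,0.05,0,0,0,1],
    [0,0.001,0.085,0,0,0,1],
    [0,0.001,0.1,0,0,0,1],
    [0,0.001,0.105,0,0,0,1]
  ]
}}

```text
clock: 12.9
tool_pos: [0.5207, 0.2778, 0.0145]
tool_rot: [0.001, 1.0, -0.0, -0.0]
force: [-0.2, 0.1, -1.4]
grip_width: 0.0402
```

Request:
{"api": "send_rows", "payload": {
  "deltas": [
    [0,0,0.002,0,0,0,1],
    [0,0,0.003,0,0,0,1]
  ]
}}

```text
clock: 13.15
tool_pos: [0.5211, 0.2791, 0.0127]
tool_rot: [0.0, 1.0, 0.0, 0.001]
force: [0.2, 0.4, -1.0]
grip_width: 0.0396
```

```bash
python3 - <<'E'
from h import *
st()
E
```

```text
t 13.15 p [0.5211 0.2791 0.0127] jaw 89.95 F [ 0.2  0.4 -1. ] w 0.0396 q [-0.02  0.76 -0.79  1.86  0.72  0.83  0.38]
```

Request:
{"api": "send_rows", "payload": {
  "deltas": [
    [0,0,0.002,0,0,0,1],
    [0,0,0.002,0,0,0,1]
  ]
}}

```text
clock: 13.4
tool_pos: [0.5211, 0.279, 0.0109]
tool_rot: [0.0, 1.0, 0.0, 0.001]
force: [-1.6, -1.5, 5.1]
grip_width: 0.0394
```

Request:
{"api": "send_rows", "payload": {
  "deltas": [
    [0,0,0.001,0,0,0,1],
    [0,0,0.001,0,0,0,1]
  ]
}}

```text
clock: 13.65
tool_pos: [0.5211, 0.279, 0.0108]
tool_rot: [0.0, 1.0, -0.0, 0.001]
force: [-4.3, -5.0, 14.7]
grip_width: 0.0399
```

Request:
{"api": "send_rows", "payload": {
  "deltas": [
    [0,0,0,0,0,0,-0.25],
    [0,0,0,0,0,0,-0.25],
    [0,0,0,0,0,0,-0.25],
    [0,0,-0.03,0,0,0,-0.25],
    [0,0,-0.08,0,0,0,-0.25]
  ]
}}

```text
clock: 14.28
tool_pos: [0.5193, 0.2779, 0.0879]
tool_rot: [0.0, 1.0, -0.001, -0.002]
force: [0.7, -0.4, 0.3]
grip_width: 0.0546
```

```bash
python3 - <<'E'
from h import *
st()
look("w7",[("template_center",.005,.035)])
path([.5344,.06,.24],5.8)
E
```

```text
t 14.28 p [0.5193 0.2779 0.0879] jaw 89.98 F [ 0.7 -0.4  0.3] w 0.0546 q [ 0.04  0.66 -0.87  1.83  0.62  0.95  0.46]
template_center 0.91 5684 rect (525.3, 279.2, 102.7, 43.0, -0.5) z [0.0171 0.0184 0.0196]
call
   [-0.001, -0.025, -0.016, 0.1, 0.0, 9.4]
   [-0.003, -0.049, -0.033, 0.1, 0.0, 18.7]
   [-0.004, -0.074, -0.049, 0.2, 0.0, 28.1]
   [-0.006, -0.098, -0.066, 0.2, 0.0, 37.4]
   [-0.007, -0.123, -0.082, 0.3, 0.1, 46.8]
call
   [-0.019, -0.016, -0.016, 0.1, 0.0, 9.4]
   [-0.038, -0.032, -0.033, 0.1, 0.0, 18.7]
   [-0.057, -0.047, -0.049, 0.2, 0.0, 28.1]
   [-0.075, -0.063, -0.065, 0.2, 0.0, 37.4]
```

View pics/w7.png

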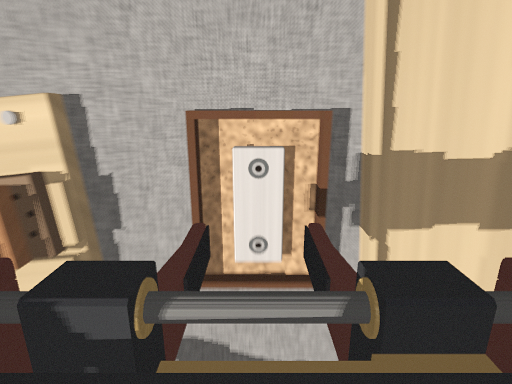

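Template lies flat in the till (px 258,205). Now the small front.

Request:
{"api": "send_rows", "payload": {
  "deltas": [
    [-0.001,-0.025,-0.025,0,0,9.4,-0.5],
    [-0.003,-0.049,-0.04,0,0,18.7,-1],
    [-0.004,-0.074,-0.055,0,0,28.1,-1],
    [-0.006,-0.098,-0.066,0,0,37.4,-1],
    [-0.007,-0.123,-0.082,0,0,46.8,-1]
  ]
}}

```text
clock: 15.0
tool_pos: [0.527, 0.1546, 0.1701]
tool_rot: [0.4, 0.917, -0.0, -0.0]
force: [-0.1, -0.9, -0.8]
grip_width: 0.0877
```

Request:
{"api": "send_rows", "payload": {
  "deltas": [
    [-0.019,-0.016,-0.016,0,0,9.4,-1],
    [-0.038,-0.032,-0.033,0,0,18.7,-1],
    [-0.057,-0.047,-0.049,0,0,28.1,-1],
    [-0.075,-0.063,-0.065,0,0,37.4,-1]
  ]
}}

```text
clock: 15.5
tool_pos: [0.5326, 0.0569, 0.2355]
tool_rot: [0.673, 0.74, -0.0, -0.0]
force: [-0.3, 0.4, 0.2]
grip_width: 0.0881
```

```bash
python3 - <<'E'
from h import *
camera("wrist")
st()
look("w8",[("front_small_center",.06,.075),("front_large_center",.042,.056),("spoil_center",.026,.042)])
path([.5344,.0043,.053],5.8,way=[([.5344,.0043,.11],5.8)])
E
```

```text
t 15.55 p [0.534  0.0534 0.2374] jaw 4.86 F [ 1.2 -3.3  2.1] w 0.0878 q [ 0.32  0.3  -0.64  1.84  0.21  1.07 -0.32]
front_large_center 0.67 2315 rect (536.9, 5.0, 190.3, 61.9, -85.4) z [0.0491 0.0504 0.0516]
spoil_center 0.76 1343 rect (538.5, 0.7, 235.1, 66.9, -83.3) z [0.033  0.0345 0.0358]
call
   [-0.018, -0.001, 0.042, 0.0, 0.0, 0.1]
   [-0.036, -0.002, 0.083, 0.0, 0.0, 0.1]
   [-0.054, -0.003, 0.125, -0.1, 0.0, 0.2]
   [-0.054, -0.003, 0.153, -0.1, 0.0, 0.2]
   [-0.055, -0.003, 0.182, -0.1, 0.0, 0.2]
```

View pics/w8.png

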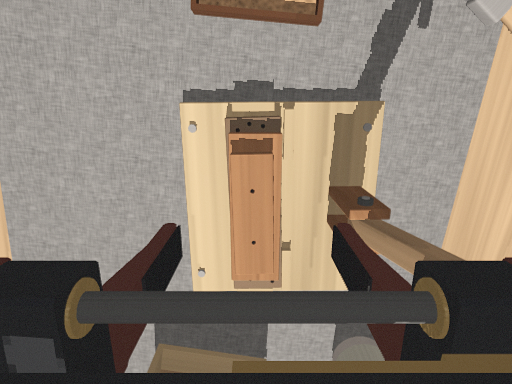

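```bash
cat >> h.py <<'E'
def slab(d,c,box,zlo,zhi):
    P,u,v=pts("wrist",None,d,c)
    k=(P[:,0]>box[0])&(P[:,0]<box[1])&(P[:,1]>box[2])&(P[:,1]<box[3])&(P[:,2]>zlo)&(P[:,2]<zhi)
    Q=P[k]; print("slab",k.sum(),rect(Q),"med z",np.round(np.median(Q[:,2]),4)); return Q
E
python3 - <<'E'
from h import *
c=get_calibration("wrist");p,d=camera("wrist");st()
slab(d,c,(.48,.59,-.11,.11),.060,.072)
slab(d,c,(.48,.59,-.13,.13),.044,.056)
E
```

```text
t 15.8 p [0.5321 0.0591 0.2347] jaw 6.0 F [-0.2  0.   0.5] w 0.0877 q [ 0.31  0.3  -0.65  1.84  0.21  1.07 -0.31]
slab 4946 (534.5, 3.8, 150.7, 48.0, -84.1) med z 0.0664
slab 2549 (536.9, 5.1, 190.7, 62.1, -85.4) med z 0.0503
```

```bash
python3 - <<'E'
from h import *
path([.5345,.0038,.053],5.9,way=[([.5345,.0038,.11],5.9)])
E
```

```text
call
   [-0.018, -0.001, 0.042, 0.0, 0.0, 0.0]
   [-0.037, -0.002, 0.083, 0.0, 0.0, 0.1]
   [-0.055, -0.003, 0.125, -0.1, 0.0, 0.1]
   [-0.055, -0.003, 0.153, -0.1, 0.0, 0.1]
   [-0.055, -0.003, 0.182, -0.1, 0.0, 0.1]
```

Request:
{"api": "send_rows", "payload": {
  "deltas": [
    [-0.018,-0.001,0.042,0,0,0,-0.8],
    [-0.037,-0.002,0.083,0,0,0,-0.5],
    [-0.055,-0.003,0.125,0,0,0,-0.5],
    [-0.055,-0.003,0.153,0,0,0,-0.5],
    [-0.055,-0.003,0.181,0,0,0,-0.5]
  ]
}}

```text
clock: 16.42
tool_pos: [0.5346, 0.0041, 0.0527]
tool_rot: [0.669, 0.743, -0.0, -0.001]
force: [-0.0, -0.1, 0.1]
grip_width: 0.0658
```

Request:
{"api": "send_rows", "payload": {
  "deltas": [
    [0,0,0,0,0,0,-0.4],
    [0,0,0,0,0,0,-0.4]
  ]
}}

```text
clock: 16.68
tool_pos: [0.5352, 0.0038, 0.055]
tool_rot: [0.67, 0.742, 0.0, -0.0]
force: [0.9, -0.5, 1.1]
grip_width: 0.0614
```

```bash
python3 - <<'E'
from h import *
st()
plan([.5345,.0038,.053],5.9)
E
```

```text
t 16.68 p [0.5352 0.0038 0.055 ] jaw 5.88 F [ 0.9 -0.5  1.1] w 0.0614 q [ 0.3   0.53 -0.53  1.99  0.4   0.72 -0.38]
d(mm) [ 0.1 -0.7  2. ] rot [-0.02 -0.03 -0.02] rows>= 0.03
```

Request:
{"api": "send_rows", "payload": {
  "deltas": [
    [0,0,0.001,0,0,0,0],
    [0,0,0.001,0,0,0,0.5],
    [0,0,0.001,0,0,0,1],
    [0,0,0.001,0,0,0,1],
    [0,0,0.001,0,0,0,1]
  ],
  "force": 20
}}

```text
clock: 17.3
tool_pos: [0.5354, 0.0029, 0.0543]
tool_rot: [0.671, 0.742, 0.0, 0.0]
force: [-2.7, -0.1, 5.7]
grip_width: 0.0479
```

Request:
{"api": "send_rows", "payload": {
  "deltas": [
    [0,0,-0.01,0,0,0,1],
    [0,0,-0.05,0,0,0,1],
    [0,0,-0.1,0,0,0,1],
    [0,0,-0.12,0,0,0,1]
  ]
}}

```text
clock: 17.8
tool_pos: [0.5367, 0.0031, 0.177]
tool_rot: [0.671, 0.742, 0.002, 0.002]
force: [-0.2, 0.9, -1.3]
grip_width: 0.0477
```

```bash
python3 - <<'E'
from h import *
st()
c=get_calibration("wrist");p,d=camera('wrist');cv2.imwrite('pics/w9.png',p)
slab(d,c,(.48,.59,-.13,.13),.17,.20)
path([.499,-.4317,.20],84)
path([.499,-.4317,.20],-96)
E
```

```text
t 17.8 p [0.5367 0.0031 0.177 ] jaw 5.77 F [-0.2  0.9 -1.3] w 0.0477 q [ 0.38  0.36 -0.62  1.9   0.26  0.95 -0.26]
slab 20522 (537.2, 4.4, 149.5, 65.6, -84.3) med z 0.1891
call
   [-0.048, -0.009, -0.002, 0.0, 0.0, -8.7]
   [-0.095, -0.018, -0.005, 0.1, 0.1, -17.4]
   [-0.143, -0.027, -0.007, 0.1, 0.1, -26.1]
   [-0.191, -0.036, -0.01, 0.1, 0.1, -34.8]
   [-0.238, -0.046, -0.012, 0.2, 0.2, -43.5]
call
   [-0.028, -0.039, -0.002, 0.0, 0.0, -8.7]
   [-0.057, -0.079, -0.005, 0.1, 0.1, -17.4]
   [-0.085, -0.118, -0.007, 0.1, 0.1, -26.1]
   [-0.113, -0.158, -0.01, 0.1, 0.1, -34.8]
call
   [-0.048, -0.009, -0.002, 0.0, 0.0, -8.7]
   [-0.095, -0.018, -0.005, 0.1, 0.1, -17.4]
   [-0.143, -0.027, -0.007, 0.1, 0.1, -26.1]
   [-0.191, -0.036, -0.01, 0.1, 0.1, -34.8]
   [-0.238, -0.046, -0.012, 0.2, 0.2, -43.5]
call
   [-0.028, -0.039, -0.002, 0.0, 0.0, -8.7]
   [-0.057, -0.079, -0.005, 0.1, 0.1, -17.4]
   [-0.085, -0.118, -0.007, 0.1, 0.1, -26.1]
   [-0.113, -0.158, -0.01, 0.1, 0.1, -34.8]
```

View pics/w9.png

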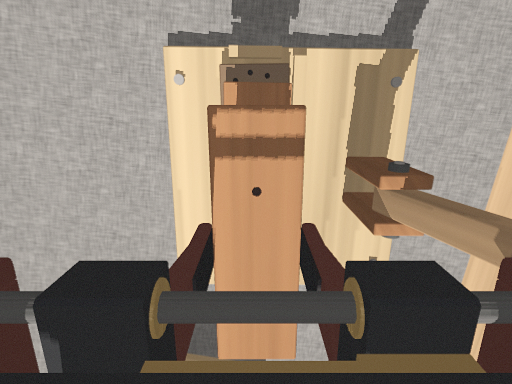

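```bash
python3 - <<'E'
from h import *
path([.49,-.432,.24],-96+.0,way=[([.53,-.18,.2],-45)])
E
```

```text
call
   [-0.03, -0.004, -0.004, 0.1, 0.0, 8.5]
   [-0.061, -0.009, -0.007, 0.1, 0.0, 16.9]
   [-0.091, -0.013, -0.011, 0.2, -0.1, 25.4]
   [-0.121, -0.017, -0.014, 0.2, -0.1, 33.8]
   [-0.151, -0.021, -0.018, 0.3, -0.1, 42.3]
call
   [-0.025, 0.017, -0.004, 0.1, 0.0, 8.5]
   [-0.063, 0.037, -0.01, 0.1, 0.0, 17.0]
   [-0.101, 0.056, -0.017, 0.1, 0.0, 25.5]
   [-0.138, 0.076, -0.024, 0.1, 0.0, 34.0]
   [-0.176, 0.096, -0.03, 0.1, 0.0, 42.5]
call
   [-0.015, 0.04, -0.007, 0.0, 0.0, 8.5]
   [-0.029, 0.08, -0.013, 0.0, 0.0, 17.0]
```

Request:
{"api": "send_rows", "payload": {
  "deltas": [
    [-0.03,-0.004,-0.004,0,0,8.5,1],
    [-0.061,-0.009,-0.007,0,0,16.9,1],
    [-0.091,-0.013,-0.011,0,0,25.4,1],
    [-0.121,-0.017,-0.014,0,0,33.8,1],
    [-0.151,-0.021,-0.018,0,0,42.3,1]
  ]
}}

```text
clock: 18.48
tool_pos: [0.529, -0.1504, 0.1912]
tool_rot: [0.894, 0.448, -0.0, -0.0]
force: [0.1, -0.5, -0.3]
grip_width: 0.0482
```

Request:
{"api": "send_rows", "payload": {
  "deltas": [
    [-0.025,0.017,-0.004,0,0,8.5,1],
    [-0.063,0.037,-0.01,0,0,17,1],
    [-0.101,0.056,-0.017,0,0,25.5,1],
    [-0.138,0.076,-0.024,0,0,34,1],
    [-0.176,0.096,-0.03,0,0,42.5,1]
  ]
}}

```text
clock: 19.1
tool_pos: [0.5014, -0.3492, 0.2214]
tool_rot: [0.996, 0.093, -0.0, -0.0]
force: [0.6, -0.2, -0.4]
grip_width: 0.0478
```

Request:
{"api": "send_rows", "payload": {
  "deltas": [
    [-0.015,0.04,-0.007,0,0,8.5,1],
    [-0.029,0.08,-0.013,0,0,17,1],
    [-0.029,0.08,-0.013,0,0,17,1],
    [-0.029,0.08,-0.013,0,0,17,1]
  ]
}}

```text
clock: 19.6
tool_pos: [0.4887, -0.4312, 0.2338]
tool_rot: [0.999, -0.052, -0.0, -0.001]
force: [0.3, 0.2, -2.1]
grip_width: 0.0477
```

```bash
python3 - <<'E'
from h import *
st()
c=get_calibration("wrist");p,d=camera('wrist');cv2.imwrite('pics/w10.png',p)
meas("wrist","drawer_small_face",p,d,c,.06,.085)
slab(d,c,(.38,.7,-.54,-.36),.06,.085)
E
```

```text
t 19.6 p [ 0.4887 -0.4312  0.2338] jaw -95.95 F [ 0.3  0.2 -2.1] w 0.0477 q [ 0.7   0.43 -0.1   1.6   0.05  1.12 -1.09]
slab 0 (0.0, 0.0, 0.0, 0.0, 0.0) med z nan
  return _methods._mean(a, axis=axis, dtype=dtype,
  ret = ret.dtype.type(ret / rcount)
```

View pics/w10.png

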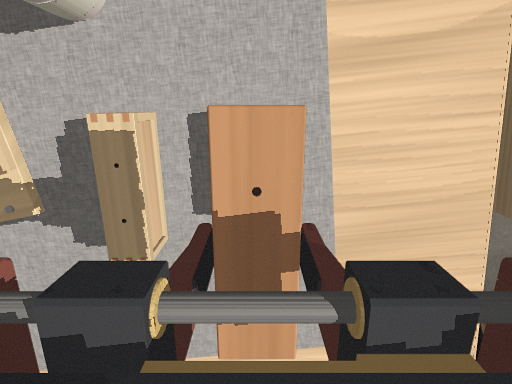

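Request:
{"api": "send_rows", "payload": {
  "deltas": [
    [0,0.05,0,0,0,0,1],
    [0,0.1,0,0,0,0,1],
    [0,0.14,0,0,0,0,1],
    [0,0.14,0,0,0,0,1]
  ]
}}

```text
clock: 20.2
tool_pos: [0.4723, -0.5738, 0.2337]
tool_rot: [0.999, -0.054, -0.001, 0.0]
force: [-0.1, 0.7, -1.5]
grip_width: 0.0475
```

```bash
python3 - <<'E'
from h import *
camera("wrist")
st()
c=get_calibration("wrist");p,d=camera('wrist');cv2.imwrite('pics/w11.png',p)
meas("wrist","drawer_small_face",p,d,c,.06,.085)
slab(d,c,(.38,.7,-.50,-.36),.066,.080)
slab(d,c,(.38,.7,-.35,-.2),.066,.080)
E
```

```text
t 20.25 p [ 0.4737 -0.5714  0.2338] jaw -96.06 F [-0.3  0.2 -1.5] w 0.0478 q [ 0.83  0.59 -0.06  1.35  0.04  1.21 -0.91]
drawer_small_face 0.92 4378 rect (500.1, -430.4, 133.5, 36.5, -6.2) z [0.0668 0.0723 0.0736]
slab 4231 (499.8, -430.1, 134.0, 37.0, -6.2) med z 0.0724
slab 2897 (487.2, -286.0, 173.8, 37.5, -5.9) med z 0.0721
```

View pics/w11.png

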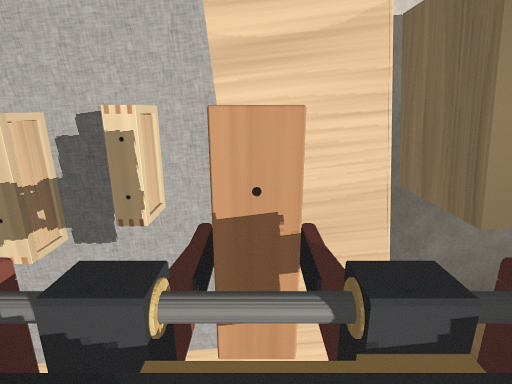

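```bash
cat >> h.py <<'E'
def inhand(halfw,zoff,L):
    s=get_state();c=get_calibration("wrist");p,d=camera("wrist")
    P,u,v=pts("wrist",p,d,c); T=Rot.from_quat(s["tool_rot"]).inv().apply(P-s["tool_pos"])
    k=(np.abs(T[:,1])<halfw+.008)&(np.abs(T[:,2]+zoff)<.004)&(np.abs(T[:,0])<L)
    Q=T[k]; 
    far=Q[Q[:,0]>.03]
    print("n",k.sum(),"x range",np.round(np.percentile(Q[:,0],[.2,99.8]),4),"far part rect",rect(far),"med z",round(np.median(far[:,2]),4))
E
python3 - <<'E'
from h import *
inhand(.024,.012,.09)
path([.500-.0,-.4303,.14],-96.2)
E
```

```text
n 19994 x range [-0.072   0.0765] far part rect (53.3, -0.4, 48.2, 46.5, -89.9) med z -0.0119
call
   [0.003, -0.035, 0.024, 0.0, 0.0, 0.1]
   [0.005, -0.07, 0.047, 0.0, 0.0, 0.2]
   [0.008, -0.105, 0.071, -0.1, 0.0, 0.3]
   [0.01, -0.141, 0.095, -0.1, 0.0, 0.3]
```

Request:
{"api": "send_rows", "payload": {
  "deltas": [
    [0.002,-0.035,0.024,0,0,0.1,1],
    [0.004,-0.07,0.047,0,0,0.2,1],
    [0.006,-0.105,0.071,0,0,0.2,1],
    [0.008,-0.141,0.094,0,0,0.2,1],
    [0.008,-0.141,0.094,0,0,0.2,1]
  ]
}}

```text
clock: 21.02
tool_pos: [0.4981, -0.4254, 0.1392]
tool_rot: [0.999, -0.05, -0.001, -0.002]
force: [0.6, -0.2, -0.8]
grip_width: 0.0478
```

```bash
python3 - <<'E'
from h import *
camera("wrist")
st();plan([.498,-.4301,.079],-96.2)
E
```

```text
t 21.07 p [ 0.4978 -0.4286  0.1404] jaw -95.94 F [-0.5 -0.9  0.4] w 0.0477 q [ 0.69  0.53 -0.1   1.67  0.06  0.95 -1.11]
d(mm) [ 0.4  1.5 61.4] rot [-0.09  0.04  0.26] rows>= 0.98
```

Request:
{"api": "send_rows", "payload": {
  "deltas": [
    [0,0.001,0.03,0,0,0.2,1],
    [0,0.001,0.05,0,0,0.2,1],
    [0,0.001,0.06,0,0,0.2,1],
    [0,0.001,0.06,0,0,0.2,1]
  ]
}}

```text
clock: 21.58
tool_pos: [0.4964, -0.433, 0.0802]
tool_rot: [0.998, -0.056, -0.0, -0.0]
force: [-0.8, 0.7, -1.2]
grip_width: 0.0478
```

```bash
python3 - <<'E'
from h import *
camera("wrist")
st();plan([.498,-.4301,.076],-96.2)
E
```

```text
t 21.62 p [ 0.4969 -0.4333  0.0809] jaw -96.44 F [ 0.7  0.2 -0.7] w 0.0478 q [ 0.69  0.6  -0.09  1.7   0.07  0.84 -1.12]
d(mm) [ 0.8 -3.3  4.9] rot [ 0.01 -0.01 -0.24] rows>= 0.09
```

Request:
{"api": "send_rows", "payload": {
  "deltas": [
    [0,0,0,0,0,0,1],
    [0,0,0,0,0,0,1]
  ]
}}

```text
clock: 21.88
tool_pos: [0.4971, -0.4333, 0.0814]
tool_rot: [0.998, -0.056, 0.001, 0.0]
force: [0.1, 0.7, -0.3]
grip_width: 0.0477
```

Request:
{"api": "send_rows", "payload": {
  "deltas": [
    [0,0,0,0,0,0,1]
  ]
}}

```text
clock: 22.0
tool_pos: [0.4969, -0.4331, 0.0811]
tool_rot: [0.998, -0.056, 0.0, 0.0]
force: [0.2, 0.5, -0.7]
grip_width: 0.0479
```

Request:
{"api": "send_rows", "payload": {
  "deltas": [
    [0,0,0,0,0,0,1]
  ]
}}

```text
clock: 22.12
tool_pos: [0.4968, -0.433, 0.0808]
tool_rot: [0.998, -0.056, 0.0, 0.0]
force: [0.5, 0.5, -1.1]
grip_width: 0.0481
```

Request:
{"api": "send_rows", "payload": {
  "deltas": [
    [0.001,-0.0025,0.001,0,0,-0.2,1],
    [0.001,-0.0025,0.002,0,0,-0.2,1],
    [0.001,-0.0025,0.002,0,0,-0.2,1],
    [0.001,-0.0025,0.002,0,0,-0.2,1]
  ]
}}

```text
clock: 22.62
tool_pos: [0.498, -0.4306, 0.0787]
tool_rot: [0.999, -0.054, 0.0, 0.0]
force: [-1.3, -0.2, -0.9]
grip_width: 0.0479
```

```bash
python3 - <<'E'
from h import *
camera("wrist")
st();plan([.498,-.4306,.076],-96.2)
inhand(.024,.012,.09)
p,d=camera("scene");cv2.imwrite("pics/s12.png",cv2.resize(p[200:330,40:240],None,fx=4,fy=4,interpolation=cv2.INTER_CUBIC))
c=get_calibration("wrist");p,d=camera('wrist');cv2.imwrite('pics/w12.png',p)
E
```

```text
t 22.68 p [ 0.498  -0.4306  0.0787] jaw -96.23 F [ 0.1 -0.3 -0.7] w 0.048 q [ 0.68  0.6  -0.09  1.7   0.07  0.84 -1.12]
d(mm) [ 0.  -0.   2.7] rot [ 0.   -0.   -0.03] rows>= 0.04
n 19994 x range [-0.0719  0.0765] far part rect (53.3, -0.3, 48.2, 46.6, -89.9) med z -0.012
```

View pics/s12.png

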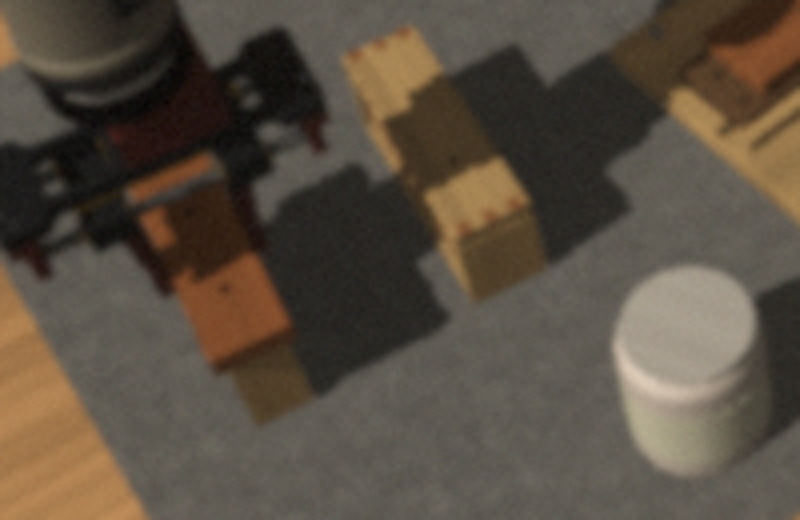

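View pics/w12.png

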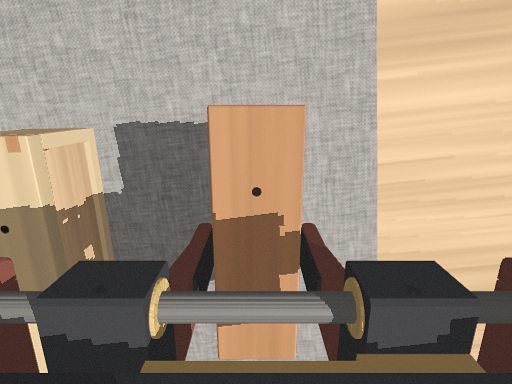

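Request:
{"api": "send_rows", "payload": {
  "deltas": [
    [0,0,0.001,0,0,0,1],
    [0,0,0.002,0,0,0,1],
    [0,0,0.002,0,0,0,1]
  ]
}}

```text
clock: 23.2
tool_pos: [0.4979, -0.4305, 0.0765]
tool_rot: [0.999, -0.054, -0.0, -0.0]
force: [-0.5, -0.1, -1.1]
grip_width: 0.0481
```

Request:
{"api": "send_rows", "payload": {
  "deltas": [
    [0,0,0.001,0,0,0,1],
    [0,0,0.001,0,0,0,1],
    [0,0,0.001,0,0,0,1]
  ]
}}

```text
clock: 23.58
tool_pos: [0.498, -0.4306, 0.0764]
tool_rot: [0.999, -0.054, 0.0, 0.0]
force: [-1.6, 1.7, 5.5]
grip_width: 0.0476
```

Contact at 5.5 N. Release (jaws open slightly) and retract.

Request:
{"api": "send_rows", "payload": {
  "deltas": [
    [0,0,0,0,0,0,-0.2],
    [0,0,0,0,0,0,-0.4],
    [0,0,0,0,0,0,-0.4],
    [0,0,0,0,0,0,-0.4]
  ]
}}

```text
clock: 24.08
tool_pos: [0.498, -0.4305, 0.0755]
tool_rot: [0.999, -0.054, -0.0, -0.0]
force: [0.2, -0.0, -1.5]
grip_width: 0.0614
```

Request:
{"api": "send_rows", "payload": {
  "deltas": [
    [0,0,-0.02,0,0,0,-0.4],
    [0,0,-0.06,0,0,0,-0.4],
    [0,0,-0.12,0,0,0,-1],
    [0,-0.03,-0.16,0,0,0,-1],
    [0,-0.03,-0.16,0,0,0,-1]
  ]
}}

```text
clock: 24.7
tool_pos: [0.5044, -0.3996, 0.2415]
tool_rot: [0.999, -0.053, 0.004, 0.002]
force: [-1.5, 1.0, -0.2]
grip_width: 0.0865
```

```bash
python3 - <<'E'
from h import *
camera("wrist")
st()
c=get_calibration("wrist");p,d=camera('wrist');cv2.imwrite('pics/w13.png',p)
meas("wrist","front_small_center",p,d,c,.08,.096)
slab(d,c,(.38,.7,-.50,-.36),.082,.095)
slab(d,c,(.38,.7,-.35,-.2),.066,.080)
meas("wrist","drawer_large_face",p,d,c,.06,.085)
E
```

```text
t 24.75 p [ 0.5026 -0.4004  0.2387] jaw -96.12 F [-0.4 -0.5 -0.2] w 0.0874 q [ 0.65  0.41 -0.11  1.62  0.05  1.11 -1.14]
front_small_center 0.72 6142 rect (499.8, -430.6, 148.6, 48.0, -6.4) z [0.0872 0.0884 0.0897]
front_small_center 0.24 559 rect (686.3, -246.6, 51.8, 10.3, 87.6) z [0.0813 0.0892 0.0941]
slab 6159 (499.8, -430.6, 148.6, 48.0, -6.4) med z 0.0884
slab 5472 (546.0, -275.1, 295.0, 76.4, 5.2) med z 0.0724
drawer_large_face 0.8 5237 rect (488.4, -277.9, 173.0, 51.1, -5.6) z [0.0701 0.0724 0.0736]
```

View pics/w13.png

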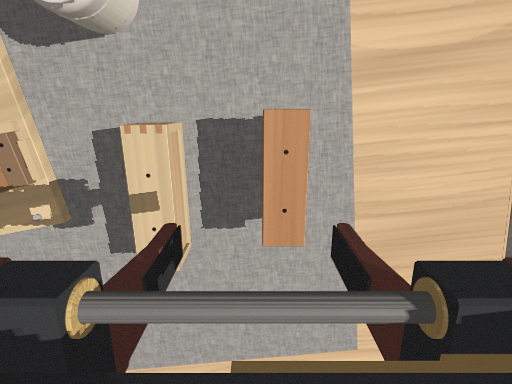

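```bash
python3 - <<'E'
from h import *
path([.537,.055,.22],4.6,way=[([.53,-.18,.24],-45)])
E
```

```text
call
   [0.001, -0.037, -0.001, 0.0, 0.0, -8.5]
   [0.002, -0.074, -0.002, 0.0, 0.0, -17.1]
   [0.003, -0.112, -0.003, 0.0, 0.0, -25.6]
   [0.004, -0.149, -0.004, 0.0, 0.1, -34.2]
   [0.005, -0.186, -0.004, -0.1, 0.1, -42.7]
call
   [0.026, -0.027, -0.001, 0.0, 0.0, -8.5]
   [0.05, -0.058, 0.002, 0.0, 0.0, -16.8]
   [0.074, -0.088, 0.006, 0.0, 0.0, -25.1]
   [0.099, -0.119, 0.009, 0.0, 0.0, -33.3]
   [0.123, -0.15, 0.012, 0.0, 0.0, -41.6]
call
   [0.039, -0.007, 0.003, 0.0, 0.0, -8.3]
   [0.077, -0.014, 0.007, 0.0, 0.0, -16.5]
```

Request:
{"api": "send_rows", "payload": {
  "deltas": [
    [0.001,-0.037,-0.001,0,0,-8.5,-1],
    [0.002,-0.074,-0.002,0,0,-17.1,-1],
    [0.003,-0.112,-0.003,0,0,-25.6,-1],
    [0.004,-0.149,-0.004,0,0,-34.2,-1],
    [0.005,-0.186,-0.004,0,0,-42.7,-1]
  ]
}}

```text
clock: 25.52
tool_pos: [0.5256, -0.2159, 0.2382]
tool_rot: [0.949, 0.315, -0.001, -0.001]
force: [0.2, 0.1, 0.4]
grip_width: 0.0875
```

Request:
{"api": "send_rows", "payload": {
  "deltas": [
    [0.026,-0.027,-0.001,0,0,-8.5,-1],
    [0.05,-0.058,0.002,0,0,-16.8,-1],
    [0.074,-0.088,0.006,0,0,-25.1,-1],
    [0.099,-0.119,0.009,0,0,-33.3,-1],
    [0.123,-0.15,0.012,0,0,-41.6,-1]
  ]
}}

```text
clock: 26.15
tool_pos: [0.5355, -0.0223, 0.2262]
tool_rot: [0.776, 0.631, -0.001, -0.001]
force: [0.7, -0.2, -0.4]
grip_width: 0.0878
```

Request:
{"api": "send_rows", "payload": {
  "deltas": [
    [0.039,-0.007,0.003,0,0,-8.3,-1],
    [0.077,-0.014,0.007,0,0,-16.5,-1],
    [0.077,-0.014,0.007,0,0,-16.5,-1],
    [0.077,-0.014,0.007,0,0,-16.5,-1]
  ]
}}

```text
clock: 26.65
tool_pos: [0.5381, 0.0541, 0.2197]
tool_rot: [0.679, 0.734, -0.001, -0.001]
force: [0.2, -0.0, -0.5]
grip_width: 0.0879
```

```bash
python3 - <<'E'
from h import *
camera("wrist");camera("wrist")
st()
c=get_calibration("wrist");p,d=camera('wrist');cv2.imwrite('pics/w14.png',p)
slab(d,c,(.48,.59,-.13,.13),.044,.056)
slab(d,c,(.48,.59,-.14,.14),.028,.04)
meas("wrist","front_large_center",p,d,c,.042,.056)
path([.5369,.0051,.038],4.6,way=[([.5369,.0051,.10],4.6)])
E
```

```text
t 26.75 p [0.5383 0.0536 0.2201] jaw 4.37 F [-0.4  0.5 -0.2] w 0.0877 q [ 0.29  0.32 -0.62  1.85  0.21  1.04 -0.33]
slab 8163 (536.8, 5.5, 189.9, 62.0, -85.5) med z 0.0504
slab 2237 (542.0, 13.8, 241.4, 82.6, -85.1) med z 0.0337
front_large_center 0.7 8133 rect (536.8, 5.5, 189.9, 62.0, -85.4) z [0.0492 0.0504 0.0516]
call
   [-0.016, -0.002, 0.04, 0.0, 0.0, -0.1]
   [-0.032, -0.003, 0.08, 0.0, 0.0, -0.1]
   [-0.049, -0.005, 0.12, 0.0, 0.0, -0.2]
   [-0.049, -0.005, 0.151, 0.0, 0.0, -0.2]
   [-0.049, -0.005, 0.182, 0.0, 0.0, -0.2]
```

View pics/w14.png

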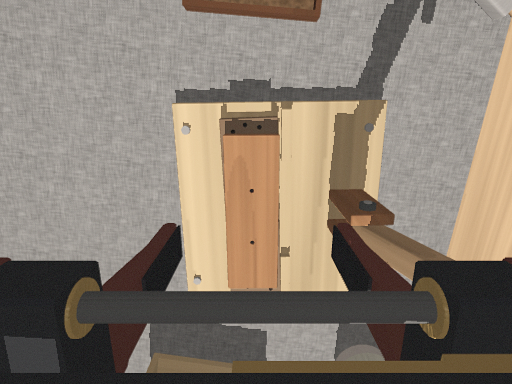

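Request:
{"api": "send_rows", "payload": {
  "deltas": [
    [-0.016,-0.002,0.04,0,0,0,-0.8],
    [-0.032,-0.003,0.08,0,0,-0.1,-0.8],
    [-0.049,-0.005,0.12,0,0,-0.2,-0.8],
    [-0.049,-0.005,0.15,0,0,-0.2,-0.8],
    [-0.049,-0.005,0.162,0,0,-0.2,-0.8]
  ]
}}

```text
clock: 27.48
tool_pos: [0.5363, 0.0053, 0.0572]
tool_rot: [0.678, 0.735, -0.001, -0.001]
force: [-0.8, 0.5, -0.1]
grip_width: 0.079
```

Request:
{"api": "send_rows", "payload": {
  "deltas": [
    [0,0,0,0,0,0,-0.8],
    [0,0,0,0,0,0,-0.8],
    [0,0,0,0,0,0,-0.8]
  ]
}}

```text
clock: 27.85
tool_pos: [0.5381, 0.0065, 0.0598]
tool_rot: [0.677, 0.736, 0.001, 0.001]
force: [0.4, 0.7, 0.1]
grip_width: 0.079
```

```bash
python3 - <<'E'
from h import *
st();plan([.5368,.0053,.038],4.6)
E
```

```text
t 27.85 p [0.5381 0.0065 0.0598] jaw 4.78 F [0.4 0.7 0.1] w 0.079 q [ 0.28  0.52 -0.52  1.99  0.38  0.73 -0.39]
d(mm) [-1.1 -1.5 21.8] rot [0.12 0.01 0.18] rows>= 0.35
```

Request:
{"api": "send_rows", "payload": {
  "deltas": [
    [-0.001,-0.0015,0.01,0,0,0.2,-0.8],
    [-0.001,-0.0015,0.021,0,0,0.2,-0.8],
    [-0.001,-0.0015,0.022,0,0,0.2,-0.8],
    [-0.001,-0.0015,0.022,0,0,0.2,-0.8]
  ]
}}

```text
clock: 28.35
tool_pos: [0.5357, 0.0053, 0.0363]
tool_rot: [0.678, 0.735, -0.0, -0.0]
force: [-0.0, -0.4, -0.1]
grip_width: 0.079
```

Request:
{"api": "send_rows", "payload": {
  "deltas": [
    [0,0,0,0,0,0,-0.5],
    [0,0,0,0,0,0,0],
    [0,0,0,0,0,0,1],
    [0,0,0,0,0,0,1],
    [0,0,0,0,0,0,1]
  ],
  "force": 25
}}

```text
clock: 28.98
tool_pos: [0.536, 0.0052, 0.0369]
tool_rot: [0.678, 0.735, 0.0, 0.0]
force: [0.2, 0.4, 2.8]
grip_width: 0.0616
```

```bash
python3 - <<'E'
from h import *
st()
E
```

```text
t 28.98 p [0.536  0.0052 0.0369] jaw 4.58 F [0.2 0.4 2.8] w 0.0616 q [ 0.27  0.56 -0.5   2.    0.41  0.68 -0.41]
```

Request:
{"api": "send_rows", "payload": {
  "deltas": [
    [0,0,-0.01,0,0,0,1],
    [0,0,-0.05,0,0,0,1],
    [0,0,-0.1,0,0,0,1],
    [0,0,-0.15,0,0,0,1],
    [0,0,-0.15,0,0,0,1]
  ]
}}

```text
clock: 29.6
tool_pos: [0.5382, 0.0057, 0.1908]
tool_rot: [0.678, 0.735, 0.003, 0.003]
force: [0.7, 1.4, -1.5]
grip_width: 0.0616
```

```bash
python3 - <<'E'
from h import *
camera("wrist")
st()
inhand(.031,.013,.12)
p,d=camera('wrist');cv2.imwrite('pics/w15.png',p)
path([.48,-.278,.16],-95.6,way=[([.52,-.12,.2],-40)])
E
```

```text
t 29.65 p [0.5366 0.0052 0.1884] jaw 4.56 F [-0.2  0.4 -1. ] w 0.0616 q [ 0.37  0.35 -0.6   1.89  0.24  0.97 -0.26]
n 31921 x range [-0.0724  0.0948] far part rect (62.5, 0.8, 65.1, 62.4, 0.1) med z -0.0135
call
   [-0.025, -0.005, -0.003, 0.0, 0.0, 8.9]
   [-0.049, -0.01, -0.006, 0.0, 0.0, 17.8]
   [-0.074, -0.015, -0.009, -0.1, 0.0, 26.7]
   [-0.099, -0.02, -0.011, -0.1, 0.0, 35.7]
   [-0.123, -0.025, -0.014, -0.1, 0.1, 44.6]
call
   [-0.024, 0.012, 0.007, 0.0, 0.0, 9.3]
   [-0.049, 0.024, 0.013, 0.0, 0.0, 18.5]
   [-0.073, 0.035, 0.02, 0.0, 0.0, 27.8]
   [-0.098, 0.047, 0.027, 0.0, 0.0, 37.1]
   [-0.122, 0.059, 0.033, 0.0, 0.0, 46.3]
call
   [-0.008, 0.026, 0.007, 0.0, 0.0, 9.3]
```

View pics/w15.png

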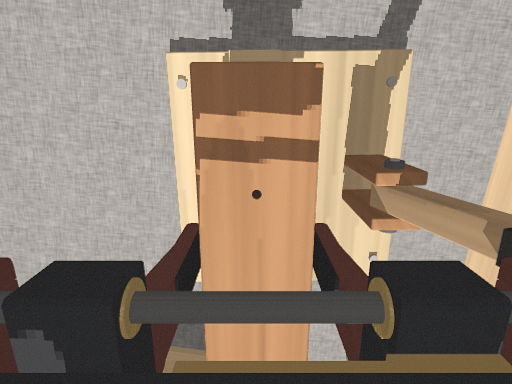

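Request:
{"api": "send_rows", "payload": {
  "deltas": [
    [-0.025,-0.005,-0.003,0,0,8.9,1],
    [-0.049,-0.01,-0.006,0,0,17.8,1],
    [-0.074,-0.015,-0.009,0,0,26.7,1],
    [-0.099,-0.02,-0.011,0,0,35.7,1],
    [-0.123,-0.025,-0.014,0,0,44.6,1]
  ]
}}

```text
clock: 30.38
tool_pos: [0.5192, -0.1201, 0.1986]
tool_rot: [0.907, 0.42, -0.002, -0.001]
force: [0.7, 0.5, -1.6]
grip_width: 0.0617
```

Request:
{"api": "send_rows", "payload": {
  "deltas": [
    [-0.024,0.012,0.007,0,0,9.3,1],
    [-0.049,0.024,0.013,0,0,18.5,1],
    [-0.073,0.035,0.02,0,0,27.8,1],
    [-0.098,0.047,0.027,0,0,37.1,1],
    [-0.122,0.059,0.033,0,0,46.3,1]
  ]
}}

```text
clock: 31.0
tool_pos: [0.4857, -0.2511, 0.1653]
tool_rot: [1.0, 0.029, -0.002, -0.001]
force: [-0.1, -0.6, -0.6]
grip_width: 0.062
```

Request:
{"api": "send_rows", "payload": {
  "deltas": [
    [-0.008,0.026,0.007,0,0,9.3,1],
    [-0.008,0.026,0.007,0,0,9.3,1],
    [-0.008,0.026,0.007,0,0,9.3,1]
  ]
}}

```text
clock: 31.38
tool_pos: [0.4808, -0.2758, 0.1596]
tool_rot: [0.999, -0.048, -0.001, -0.001]
force: [0.3, 0.3, -2.0]
grip_width: 0.0615
```

```bash
python3 - <<'E'
from h import *
camera("wrist");camera("wrist")
st()
inhand(.031,.013,.12)
path([.4883,-.278,.10],-95.7)
E
```

```text
t 31.48 p [ 0.4814 -0.2757  0.1603] jaw -95.43 F [-0.3  0.4 -1.2] w 0.0618 q [ 0.54  0.36 -0.16  1.9   0.07  0.89 -1.32]
n 31917 x range [-0.0718  0.0955] far part rect (62.8, -0.2, 65.7, 62.4, 0.1) med z -0.0135
call
   [0.003, 0.001, 0.03, 0.0, 0.0, 0.1]
   [0.007, 0.001, 0.061, 0.0, 0.0, 0.2]
```

Request:
{"api": "send_rows", "payload": {
  "deltas": [
    [0.003,0.001,0.03,0,0,0.1,1],
    [0.006,0.0015,0.06,0,0,0.2,1],
    [0.006,0.0015,0.07,0,0,0.2,1],
    [0.006,0.0015,0.076,0,0,0.2,1],
    [0.006,0.0015,0.076,0,0,0.2,1]
  ]
}}

```text
clock: 32.15
tool_pos: [0.4872, -0.2793, 0.0851]
tool_rot: [0.999, -0.051, 0.0, 0.0]
force: [0.5, -0.5, -1.1]
grip_width: 0.062
```

Request:
{"api": "send_rows", "payload": {
  "deltas": [
    [0,0,0,0,0,0,1],
    [0,0,0,0,0,0,1],
    [0,0,0,0,0,0,1]
  ]
}}

```text
clock: 32.52
tool_pos: [0.4871, -0.2794, 0.085]
tool_rot: [0.999, -0.051, 0.0, 0.0]
force: [0.9, 0.3, -1.3]
grip_width: 0.0618
```

```bash
python3 - <<'E'
from h import *
st();plan([.488,-.2783,.076],-95.7)
E
```

```text
t 32.52 p [ 0.4871 -0.2794  0.085 ] jaw -95.83 F [ 0.9  0.3 -1.3] w 0.0618 q [ 0.52  0.47 -0.14  1.94  0.1   0.74 -1.35]
d(mm) [ 0.7 -1.2  9. ] rot [ 0.01 -0.03 -0.13] rows>= 0.15
```

Request:
{"api": "send_rows", "payload": {
  "deltas": [
    [0.001,-0.001,0.004,0,0,-0.1,1],
    [0.001,-0.001,0.007,0,0,-0.1,1],
    [0.001,-0.001,0.008,0,0,-0.1,1],
    [0.001,-0.001,0.008,0,0,-0.1,1],
    [0.001,-0.001,0.008,0,0,-0.1,1]
  ]
}}

```text
clock: 33.15
tool_pos: [0.4881, -0.2785, 0.0767]
tool_rot: [0.999, -0.05, 0.0, 0.0]
force: [0.8, -0.6, -1.8]
grip_width: 0.0618
```

Request:
{"api": "send_rows", "payload": {
  "deltas": [
    [0,0,0.001,0,0,0,1],
    [0,0,0.001,0,0,0,1],
    [0,0,0.001,0,0,0,1]
  ]
}}

```text
clock: 33.52
tool_pos: [0.4881, -0.2784, 0.0757]
tool_rot: [0.999, -0.05, 0.0, 0.0]
force: [0.1, -0.3, -0.6]
grip_width: 0.0614
```

Request:
{"api": "send_rows", "payload": {
  "deltas": [
    [0,0,0.001,0,0,0,1],
    [0,0,0.001,0,0,0,1],
    [0,0,0.001,0,0,0,1]
  ]
}}

```text
clock: 33.9
tool_pos: [0.4882, -0.2785, 0.0749]
tool_rot: [0.999, -0.05, 0.0, 0.0]
force: [0.1, 0.2, 3.6]
grip_width: 0.0619
```

Request:
{"api": "send_rows", "payload": {
  "deltas": [
    [0,0,0,0,0,0,-0.5],
    [0,0,0,0,0,0,-0.75],
    [0,0,0,0,0,0,-0.75],
    [0,0,0,0,0,0,-0.75]
  ]
}}

```text
clock: 34.4
tool_pos: [0.4881, -0.2784, 0.0746]
tool_rot: [0.999, -0.05, -0.0, 0.0]
force: [-0.1, -0.2, 0.3]
grip_width: 0.0768
```

Request:
{"api": "send_rows", "payload": {
  "deltas": [
    [0,0,-0.02,0,0,0,-0.75],
    [0,0,-0.06,0,0,0,-0.75],
    [0,0,-0.12,0,0,0,-1],
    [0,-0.03,-0.16,0,0,0,-1],
    [0,-0.03,-0.16,0,0,0,-1]
  ]
}}

```text
clock: 35.02
tool_pos: [0.4937, -0.247, 0.2383]
tool_rot: [0.999, -0.048, 0.003, 0.001]
force: [0.8, -0.7, -0.9]
grip_width: 0.088
```

```bash
python3 - <<'E'
from h import *
camera("wrist")
st()
c=get_calibration("wrist");p,d=camera('wrist');cv2.imwrite('pics/w16.png',p)
meas("wrist","front_large_center",p,d,c,.08,.096)
slab(d,c,(.38,.6,-.35,-.2),.082,.095)
path([.5375,.055,.22],6.4,way=[([.53,-.1,.24],-45)])
E
```

```text
t 35.08 p [ 0.4919 -0.248   0.236 ] jaw -95.62 F [-0.8 -0.1 -0.3] w 0.0881 q [ 0.5   0.27 -0.17  1.83  0.05  1.04 -1.36]
front_large_center 0.59 10242 rect (488.6, -278.5, 189.6, 62.1, -6.2) z [0.0873 0.0884 0.0896]
slab 10308 (488.5, -278.4, 189.6, 62.2, -6.0) med z 0.0884
call
   [0.004, -0.025, -0.001, 0.0, 0.0, -8.5]
   [0.008, -0.051, -0.002, 0.0, 0.0, -16.9]
   [0.012, -0.076, -0.003, 0.0, 0.0, -25.4]
   [0.016, -0.101, -0.004, 0.0, 0.1, -33.8]
   [0.021, -0.127, -0.005, 0.0, 0.1, -42.3]
call
   [0.02, -0.016, -0.001, 0.0, 0.0, -8.5]
   [0.037, -0.036, 0.002, 0.0, 0.0, -17.0]
   [0.053, -0.056, 0.006, 0.0, 0.0, -25.6]
   [0.069, -0.076, 0.009, 0.0, 0.0, -34.2]
   [0.086, -0.096, 0.012, 0.0, 0.0, -42.7]
call
   [0.026, -0.004, 0.003, 0.0, 0.0, -8.6]
   [0.051, -0.007, 0.007, 0.0, 0.0, -17.1]
```

View pics/w16.png

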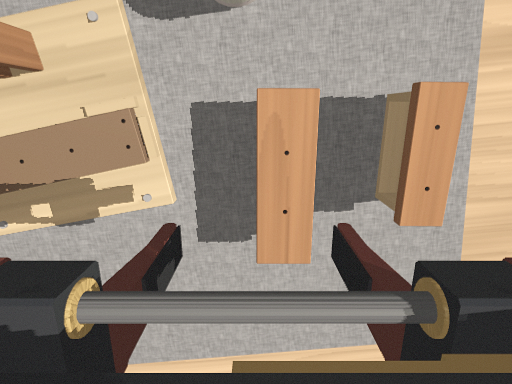

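Both fronts sit centred on their boxes (px 287,175 and 435,155). Now the backing board.

Request:
{"api": "send_rows", "payload": {
  "deltas": [
    [0.004,-0.025,-0.001,0,0,-8.5,-1],
    [0.008,-0.051,-0.002,0,0,-16.9,-1],
    [0.012,-0.076,-0.003,0,0,-25.4,-1],
    [0.016,-0.101,-0.004,0,0,-33.8,-1],
    [0.021,-0.127,-0.005,0,0,-42.3,-1]
  ]
}}

```text
clock: 35.8
tool_pos: [0.5237, -0.1245, 0.2377]
tool_rot: [0.949, 0.315, -0.002, -0.001]
force: [-0.9, 0.6, 0.6]
grip_width: 0.0878
```

Request:
{"api": "send_rows", "payload": {
  "deltas": [
    [0.02,-0.016,-0.001,0,0,-8.5,-1],
    [0.037,-0.036,0.002,0,0,-17,-1],
    [0.053,-0.056,0.006,0,0,-25.6,-1],
    [0.069,-0.076,0.009,0,0,-34.2,-1],
    [0.086,-0.096,0.012,0,0,-42.7,-1]
  ]
}}

```text
clock: 36.42
tool_pos: [0.5356, 0.0037, 0.2256]
tool_rot: [0.769, 0.639, -0.001, -0.001]
force: [-0.1, -0.3, 0.1]
grip_width: 0.0877
```

Request:
{"api": "send_rows", "payload": {
  "deltas": [
    [0.026,-0.004,0.003,0,0,-8.6,-1],
    [0.051,-0.007,0.007,0,0,-17.1,-1],
    [0.051,-0.007,0.007,0,0,-17.1,-1],
    [0.051,-0.007,0.007,0,0,-17.1,-1],
    [0.051,-0.007,0.007,0,0,-17.1,-1]
  ]
}}

```text
clock: 37.05
tool_pos: [0.5391, 0.0538, 0.2203]
tool_rot: [0.668, 0.744, -0.0, -0.0]
force: [0.4, -0.5, -1.5]
grip_width: 0.0876
```

```bash
python3 - <<'E'
from h import *
st()
c=get_calibration("wrist");p,d=camera('wrist');cv2.imwrite('pics/w17.png',p)
meas("wrist","spoil_center",p,d,c,.031,.042)
Q=slab(d,c,(.49,.574,-.14,.14),.0315,.0385)
P,u,v=pts("wrist",p,d,c)
k=(P[:,2]>.09)&(P[:,2]<.13)&(P[:,0]>.6)&(P[:,0]<.7)&(abs(P[:,1])<.06)
print("cheeks",rect(P[k]),P[k][:,0].min())
k=(P[:,2]>.024)&(P[:,2]<.031)&(P[:,0]>.575)&(P[:,0]<.6)&(abs(P[:,1])<.14)
print("fence",k.sum(),np.histogram(P[k][:,1],bins=np.arange(-.14,.15,.02)))
E
```

```text
t 37.05 p [0.5391 0.0538 0.2203] jaw 6.16 F [ 0.4 -0.5 -1.5] w 0.0876 q [ 0.28  0.32 -0.61  1.84  0.21  1.04 -0.3 ]
spoil_center 0.8 9414 rect (536.8, 6.9, 222.1, 66.1, -83.6) z [0.0332 0.0344 0.0356]
slab 9276 (536.8, 6.9, 222.1, 66.1, -83.6) med z 0.0344
cheeks (651.8, 33.2, 40.5, 33.7, 36.2) 0.6296772490532122
fence 381 (array([  0,  16, 124, 125,  56,   0,   0,   0,   0,   0,  22,  31,   7,
         0]), array([-0.14, -0.12, -0.1 , -0.08, -0.06, -0.04, -0.02,  0.  ,  0.02,
        0.04,  0.06,  0.08,  0.1 ,  0.12,  0.14]))
```

View pics/w17.png

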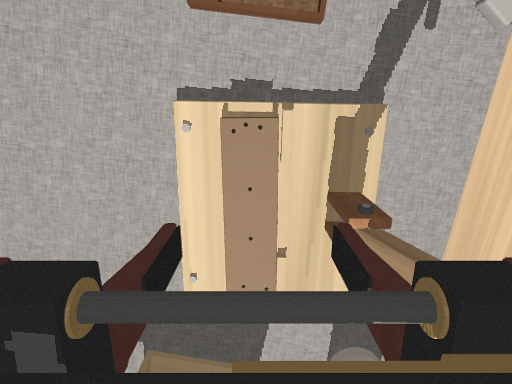

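```bash
python3 - <<'E'
from h import *
st()
path([.5332,.0025,.055],6.2,way=[([.5332,.0025,.10],6.2)])
E
```

```text
t 37.15 p [0.5392 0.0544 0.2206] jaw 6.23 F [0.4 0.  1. ] w 0.0878 q [ 0.28  0.32 -0.61  1.84  0.21  1.04 -0.3 ]
call
   [-0.017, -0.004, 0.04, 0.0, 0.0, 0.0]
   [-0.034, -0.008, 0.08, 0.0, 0.0, 0.0]
   [-0.051, -0.012, 0.121, 0.0, 0.0, 0.0]
   [-0.051, -0.012, 0.166, 0.0, 0.0, 0.0]
```

Request:
{"api": "send_rows", "payload": {
  "deltas": [
    [-0.017,-0.004,0.04,0,0,0,-1],
    [-0.034,-0.008,0.08,0,0,0,-1],
    [-0.051,-0.012,0.121,0,0,0,-1],
    [-0.051,-0.012,0.15,0,0,0,-1],
    [-0.051,-0.012,0.16,0,0,0,-1]
  ]
}}

```text
clock: 37.78
tool_pos: [0.5319, 0.0027, 0.0593]
tool_rot: [0.667, 0.745, -0.001, -0.001]
force: [0.5, 0.6, 0.1]
grip_width: 0.088
```

Request:
{"api": "send_rows", "payload": {
  "deltas": [
    [0,0,0,0,0,0,-1],
    [0,0,0,0,0,0,-1],
    [0,0,0,0,0,0,-1],
    [0,0,0,0,0,0,-1]
  ]
}}

```text
clock: 38.28
tool_pos: [0.5333, 0.0035, 0.0613]
tool_rot: [0.667, 0.745, 0.0, 0.0]
force: [-0.4, -0.6, -0.3]
grip_width: 0.0881
```

```bash
python3 - <<'E'
from h import *
st();plan([.5332,.0025,.024],6.3)
s=get_state();c=get_calibration("wrist");p,d=camera('wrist');cv2.imwrite('pics/w18.png',p)
P,u,v=pts("wrist",p,d,c);T=Rot.from_quat(s["tool_rot"]).inv().apply(P-s["tool_pos"])
k=(P[:,2]>.095)&(P[:,2]<.12)&(T[:,1]>.06)&(T[:,1]<.15)&(np.abs(P[:,1])<.07)&(v<250)
print("cheek: tool y min",np.percentile(T[k][:,1],[0,1,5]),k.sum())
k=(P[:,2]>.031)&(P[:,2]<.038)&(abs(T[:,1])<.05)
print("board tool y",np.percentile(T[k][:,1],[.5,99.5]), rect(P[k]))
E
```

```text
t 38.27 p [0.5333 0.0035 0.0613] jaw 6.37 F [-0.4 -0.6 -0.3] w 0.0881 q [ 0.28  0.51 -0.51  2.    0.37  0.72 -0.34]
d(mm) [-1.  -0.2 37.3] rot [0.07 0.01 0.07] rows>= 0.6
cheek: tool y min [0.09837213 0.09887495 0.0992344 ] 1094
board tool y [-0.02861652  0.0363414 ] (537.3, 3.5, 229.5, 66.3, -83.6)
```

View pics/w18.png

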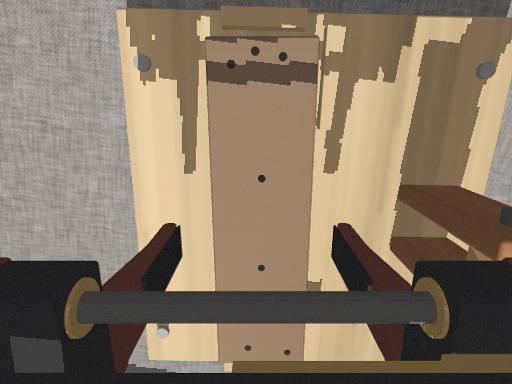

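Request:
{"api": "send_rows", "payload": {
  "deltas": [
    [0,0,0.015,0,0,0,-1],
    [0,0,0.028,0,0,0,-1],
    [0,0,0.035,0,0,0,-1],
    [0,0,0.037,0,0,0,-1],
    [0,0,0.037,0,0,0,-1]
  ]
}}

```text
clock: 38.95
tool_pos: [0.5329, 0.0036, 0.0235]
tool_rot: [0.667, 0.745, -0.0, -0.0]
force: [-0.7, 0.2, -0.5]
grip_width: 0.0879
```

Request:
{"api": "send_rows", "payload": {
  "deltas": [
    [0,0,0,0,0,0,-0.7],
    [0,0,0,0,0,0,-0.3],
    [0,0,0,0,0,0,1],
    [0,0,0,0,0,0,1],
    [0,0,0,0,0,0,1]
  ],
  "force": 30
}}

```text
clock: 39.58
tool_pos: [0.5334, 0.0035, 0.024]
tool_rot: [0.667, 0.745, 0.0, 0.0]
force: [1.7, -0.1, 1.2]
grip_width: 0.0654
```

```bash
python3 - <<'E'
from h import *
st()
E
```

```text
t 39.58 p [0.5334 0.0035 0.024 ] jaw 6.37 F [ 1.7 -0.1  1.2] w 0.0654 q [ 0.25  0.57 -0.48  2.01  0.42  0.65 -0.39]
```

Request:
{"api": "send_rows", "payload": {
  "deltas": [
    [0,0,-0.01,0,0,0,1],
    [0,0,-0.04,0,0,0,1],
    [0,0,-0.08,0,0,0,1],
    [0,0,-0.13,0,0,0,1],
    [0,0,-0.16,0,0,0,1]
  ]
}}

```text
clock: 40.2
tool_pos: [0.5328, 0.0036, 0.1861]
tool_rot: [0.667, 0.745, 0.0, 0.0]
force: [0.2, -1.5, -2.7]
grip_width: 0.0659
```

```bash
python3 - <<'E'
from h import *
camera("wrist");camera("wrist")
st()
inhand(.033,.010,.14)
p,d=camera('wrist');cv2.imwrite('pics/w19.png',p)
path([.488,.434,.12],94.2,way=[([.52,.17,.18],45)])
E
```

```text
t 40.3 p [0.5344 0.0038 0.187 ] jaw 6.37 F [ 0.4  0.8 -2.2] w 0.0654 q [ 0.36  0.34 -0.59  1.9   0.23  0.96 -0.23]
n 39533 x range [-0.0754  0.1134] far part rect (72.0, 0.8, 84.0, 66.3, 0.0) med z -0.0104
call
   [0.033, 0.001, 0.001, 0.0, 0.0, -7.7]
   [0.067, 0.003, 0.001, 0.0, 0.0, -15.5]
   [0.1, 0.004, 0.002, 0.0, 0.0, -23.2]
   [0.134, 0.005, 0.003, 0.0, 0.0, -30.9]
   [0.167, 0.006, 0.003, 0.0, 0.0, -38.6]
call
   [0.035, 0.027, 0.01, 0.0, 0.0, -8.2]
   [0.07, 0.055, 0.02, 0.0, 0.0, -16.4]
   [0.105, 0.082, 0.03, 0.0, 0.0, -24.6]
   [0.14, 0.109, 0.04, 0.0, 0.0, -32.8]
   [0.174, 0.137, 0.05, 0.0, 0.0, -41.0]
call
   [0.008, 0.044, 0.01, 0.0, 0.0, -8.2]
```

View pics/w19.png

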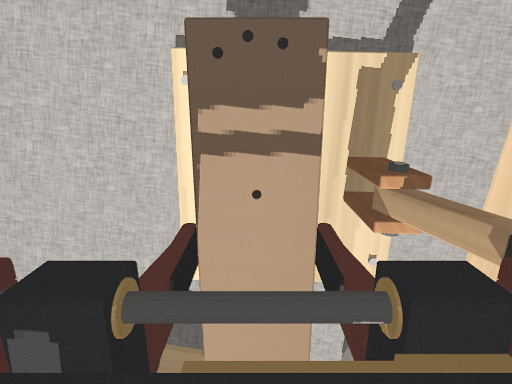

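Request:
{"api": "send_rows", "payload": {
  "deltas": [
    [0.033,0.001,0.001,0,0,-7.7,1],
    [0.067,0.003,0.001,0,0,-15.5,1],
    [0.1,0.004,0.002,0,0,-23.2,1],
    [0.134,0.005,0.003,0,0,-30.9,1],
    [0.167,0.006,0.003,0,0,-38.6,1]
  ]
}}

```text
clock: 41.02
tool_pos: [0.5186, 0.1705, 0.1783]
tool_rot: [0.381, 0.925, -0.001, -0.002]
force: [-0.3, 0.5, -2.3]
grip_width: 0.066
```

Request:
{"api": "send_rows", "payload": {
  "deltas": [
    [0.035,0.027,0.01,0,0,-8.2,1],
    [0.07,0.055,0.02,0,0,-16.4,1],
    [0.105,0.082,0.03,0,0,-24.6,1],
    [0.14,0.109,0.04,0,0,-32.8,1],
    [0.174,0.137,0.05,0,0,-41,1]
  ]
}}

```text
clock: 41.65
tool_pos: [0.4927, 0.3902, 0.1277]
tool_rot: [0.033, 0.999, -0.001, -0.002]
force: [0.4, 0.1, -2.6]
grip_width: 0.0655
```

Request:
{"api": "send_rows", "payload": {
  "deltas": [
    [0.008,0.044,0.01,0,0,-8.2,1],
    [0.008,0.044,0.01,0,0,-8.2,1],
    [0.008,0.044,0.01,0,0,-8.2,1],
    [0.008,0.044,0.01,0,0,-8.2,1]
  ]
}}

```text
clock: 42.15
tool_pos: [0.49, 0.4326, 0.1199]
tool_rot: [-0.035, 0.999, -0.001, -0.0]
force: [-1.0, -0.8, -2.9]
grip_width: 0.0657
```

```bash
python3 - <<'E'
from h import *
camera("wrist")
st()
c=get_calibration("wrist");p,d=camera('wrist');cv2.imwrite('pics/w20.png',p)
meas("wrist","board_tray_in",p,d,c,.015,.035)
path([.489,.4325,.04],94.0)
E
```

```text
t 42.2 p [0.4901 0.4328 0.1203] jaw 94.04 F [-0.1 -0.6 -2.2] w 0.0655 q [-0.22  0.71 -0.88  1.65  0.61  1.08  0.35]
board_tray_in 0.92 4252 rect (471.5, 432.9, 240.1, 140.7, 4.0) z [0.0168 0.0242 0.0255]
call
   [0.001, -0.0, 0.04, 0.0, 0.0, 0.0]
   [0.001, -0.001, 0.081, 0.0, 0.0, 0.1]
```

View pics/w20.png

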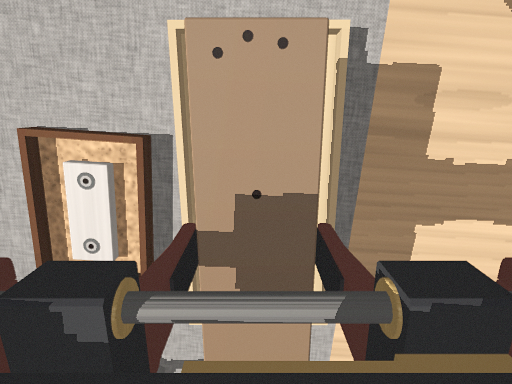

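Request:
{"api": "send_rows", "payload": {
  "deltas": [
    [0.001,0.001,0.04,0,0,0,1],
    [0.001,0.001,0.075,0,0,0,1],
    [0.001,0.001,0.095,0,0,0,1],
    [0.001,0.001,0.103,0,0,0,1],
    [0.001,0.001,0.105,0,0,0,1]
  ]
}}

```text
clock: 42.92
tool_pos: [0.4886, 0.4358, 0.0162]
tool_rot: [-0.036, 0.999, 0.0, 0.0]
force: [0.4, 0.5, -2.2]
grip_width: 0.0658
```

Request:
{"api": "send_rows", "payload": {
  "deltas": [
    [0,0,0.001,0,0,0,1],
    [0,0,0.002,0,0,0,1],
    [0,0,0.002,0,0,0,1]
  ]
}}

```text
clock: 43.3
tool_pos: [0.4885, 0.4356, 0.0141]
tool_rot: [-0.036, 0.999, 0.0, 0.0]
force: [-0.3, -0.3, -2.2]
grip_width: 0.0661
```

Request:
{"api": "send_rows", "payload": {
  "deltas": [
    [0,0,0.001,0,0,0,1],
    [0,0,0.001,0,0,0,1]
  ]
}}

```text
clock: 43.55
tool_pos: [0.4883, 0.4353, 0.0126]
tool_rot: [-0.036, 0.999, -0.0, 0.0]
force: [-0.4, -0.2, -2.7]
grip_width: 0.0657
```

Request:
{"api": "send_rows", "payload": {
  "deltas": [
    [0,0,0.001,0,0,0,1],
    [0,0,0.001,0,0,0,1],
    [0,0,0.001,0,0,0,1]
  ]
}}

```text
clock: 43.92
tool_pos: [0.4883, 0.4355, 0.0121]
tool_rot: [-0.036, 0.999, 0.0, 0.0]
force: [-0.5, -2.5, 4.8]
grip_width: 0.0657
```

Request:
{"api": "send_rows", "payload": {
  "deltas": [
    [0,0,0.001,0,0,0,1],
    [0,0,0.001,0,0,0,1],
    [0,0,0.001,0,0,0,1]
  ]
}}

```text
clock: 44.3
tool_pos: [0.4883, 0.4355, 0.012]
tool_rot: [-0.036, 0.999, -0.0, 0.0]
force: [-2.3, -5.5, 13.3]
grip_width: 0.0656
```

Request:
{"api": "send_rows", "payload": {
  "deltas": [
    [0,0,-0.001,0,0,0,-0.5],
    [0,0,-0.001,0,0,0,-0.75],
    [0,0,-0.001,0,0,0,-0.75],
    [0,0,-0.001,0,0,0,-0.75]
  ]
}}

```text
clock: 44.8
tool_pos: [0.4883, 0.4355, 0.0115]
tool_rot: [-0.036, 0.999, 0.0, -0.0]
force: [0.0, 0.1, 0.8]
grip_width: 0.077
```

Request:
{"api": "send_rows", "payload": {
  "deltas": [
    [0,0,-0.02,0,0,0,-0.75],
    [0,0,-0.06,0,0,0,-0.75],
    [0,0,-0.12,0,0,0,-0.75],
    [0.02,-0.04,-0.18,0,0,0,-0.75],
    [0.04,-0.08,-0.22,0,0,0,-0.75]
  ]
}}

```text
clock: 45.42
tool_pos: [0.4563, 0.3596, 0.2283]
tool_rot: [-0.037, 0.999, 0.001, 0.001]
force: [1.2, -0.5, -0.1]
grip_width: 0.0768
```

Request:
{"api": "send_rows", "payload": {
  "deltas": [
    [0.05,-0.04,-0.03,0,0,0,-0.75],
    [0.05,-0.04,-0.03,0,0,0,-0.75],
    [0.05,-0.04,-0.03,0,0,0,-0.75]
  ]
}}

```text
clock: 45.8
tool_pos: [0.4102, 0.3156, 0.2561]
tool_rot: [-0.036, 0.999, 0.0, 0.001]
force: [0.1, 0.6, -0.3]
grip_width: 0.0771
```

```bash
python3 - <<'E'
from h import *
st()
c=get_calibration("wrist");p,d=camera('wrist');cv2.imwrite('pics/w21.png',p)
slab(d,c,(.35,.63,.37,.5),.018,.0226)
for n in ["top","scene"]:
    p,d=camera(n);c=get_calibration(n);cv2.imwrite(f"pics/{n}_end.png",p)
    meas(n,"spoil_center",p,d,c,.012,.035)
    meas(n,"template_center",p,d,c,.01,.03)
    meas(n,"front_small_center",p,d,c,.08,.1)
    meas(n,"front_large_center",p,d,c,.08,.1)
    meas(n,"tin_center",p,d,c,.08,.12)
    meas(n,"bar_grip",p,d,c,.12,.36)
    print([(np.round(r["location"],4),round(r["conf"],2)) for r in pinpoint(n,"bar_grip")])
E
```

```text
t 45.8 p [0.4102 0.3156 0.2561] jaw 94.15 F [ 0.1  0.6 -0.3] w 0.0771 q [ 0.11  0.36 -1.09  1.84  0.35  1.15  0.54]
slab 3382 (472.8, 435.1, 245.4, 129.6, -0.2) med z 0.0219
spoil_center 0.95 747 rect (535.3, 435.3, 134.0, 66.7, 4.1) z [0.0165 0.0214 0.0265]
template_center 0.7 352 rect (520.7, 275.1, 93.3, 39.8, 0.2) z [0.0124 0.018  0.023 ]
template_center 0.35 741 rect (535.4, 436.1, 134.4, 68.5, 4.2) z [0.0166 0.0214 0.0265]
front_small_center 0.55 751 rect (497.9, -432.2, 149.6, 50.5, -6.2) z [0.0831 0.0882 0.093 ]
front_large_center 0.88 1199 rect (487.4, -280.9, 190.8, 63.6, -5.5) z [0.0831 0.0879 0.0928]
tin_center 0.92 515 rect (718.5, -247.0, 78.4, 78.0, -71.7) z [0.087  0.0991 0.1041]
bar_grip 0.6 652 rect (721.1, 19.0, 116.4, 114.6, 51.1) z [0.1451 0.3063 0.3204]
[(array([0.7184, 0.0698, 0.3053]), 0.96)]
spoil_center 0.7 1071 rect (490.5, 432.4, 234.8, 73.3, 4.9) z [0.0156 0.0211 0.0249]
template_center 0.7 176 rect (544.3, 276.5, 56.3, 42.4, 2.9) z [0.0128 0.0172 0.0205]
front_small_center 0.75 1102 rect (500.8, -431.7, 154.8, 47.5, -6.1) z [0.0847 0.0878 0.0906]
front_large_center 0.59 1556 rect (489.0, -279.4, 194.4, 62.8, -5.7) z [0.0847 0.0879 0.0906]
front_large_center 0.51 few 0 [0.00206395 0.02832412 0.05637016]
tin_center 0.67 1038 rect (726.5, -248.0, 80.2, 79.4, 19.4) z [0.085  0.0992 0.1023]
bar_grip 0.94 1013 rect (727.2, 18.4, 130.5, 104.5, 56.9) z [0.1408 0.2864 0.3193]
bar_grip 0.28 few 0 [0.07759488 0.08773528 0.09057253]
[]
```

View pics/w21.png

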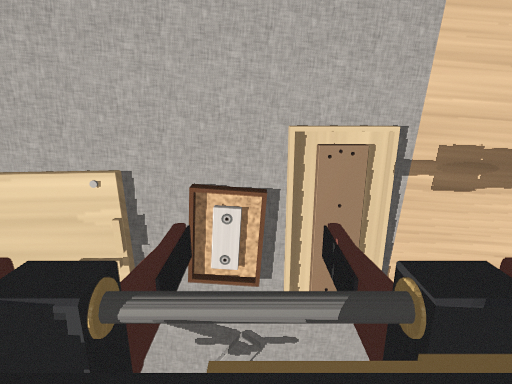

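View pics/top_end.png

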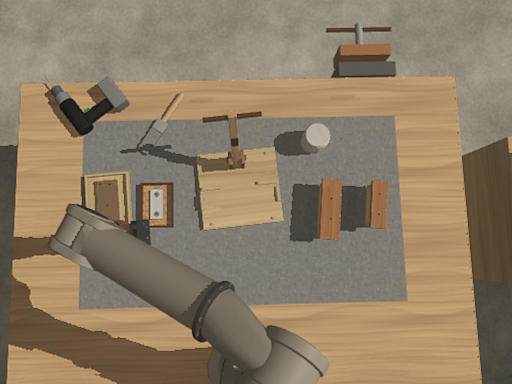

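View pics/scene_end.png

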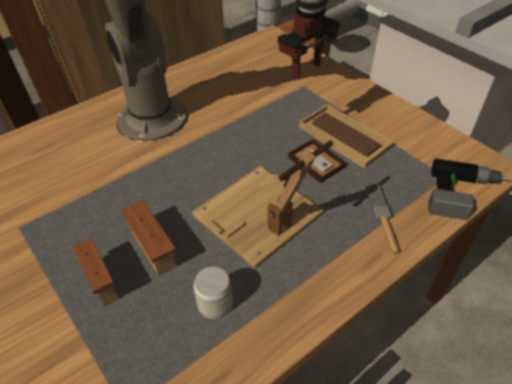

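```bash
python3 -c "
from rig import *
print(close_job()); print(get_state()['clock'])"
```

```text
the job is handed in; nothing more can be done
None
the job is handed in; nothing more can be done
```

The job is done and handed in at about 46 s, with the order kept and the arm clear of everything at the end.

**What I did**
- I swung the hold-down bar up until it pressed on its stop and left it there.
- I unloaded the stack from the top. Each piece was lowered until the wrist felt contact (about 4–15 N), then released.

**Last checks**

| Item | Measured at the end |
|---|---|
| Bar | Dowel at z ≈ 0.305 m, x ≈ 0.718 m, which matches the full 1.9 rad |
| Template | Flat in the till (top at z 0.018 m), about square and well clear of the walls |
| Small front | Centre (0.4998, −0.4306) against the box face at (0.4998, −0.4303); yaw within about 0.2° |
| Large front | Centre (0.4886, −0.2785) against the box face at (0.4884, −0.2779); yaw within about 0.6° |
| Backing board | Flat in the tray (top at z 0.021–0.022 m), parallel to it and inside the walls |
| Tin | Within about 1.5 mm of where it started, which is camera noise |

**What disagreed or was incomplete**
- The top and scene cameras differ from the wrist camera by 1–3 mm. I trusted the wrist camera for placing.
- In the last pictures the arm hid part of the board from the top camera. The scene picture showed nearly its full length, 235 mm.
- The scene camera gave no `bar_grip` point, so the final bar position comes from the top camera alone.

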